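# Lock a filter funnel on the vacuum manifold

## Robot

A 6-joint arm with a two-finger parallel gripper is mounted at the origin on the work surface. World frame = base frame: x ahead of the robot, y to its left, z up, the work surface at z = 0. Lengths are in m, angles in rad, forces in N, time in s.
With the tool pointing down it reaches from about 0.375 to 0.9 m from the base axis. Payload 3.1 kg.
Tool frame: the origin (TCP) lies on the centre line of the jaws, within the pads' length; the fingertips stand 17 mm ahead of it and the grasp point (between the pads) lies 2 mm behind it; y points along the fingers, z is the direction in which the jaws open and shut, and the axes are right-handed (so a half turn about y gives the same grasp; the last joint's range is limited). The gripper opens to 85 mm and grips with 20 to 120 N. Pads are 22 mm wide; open, the fingers measure 114 mm over their backs; the gripper's body (76 mm by 85 mm) begins 54 mm behind the grasp point. The pads swing forward as they close: fully open they stand 13 mm farther back than shut.
Start: joints at [1.109, 0.527, 1.433, -0, 1.181, -0.178], TCP at [0.175, 0.6, 0.248] pointing down, gripper open.
Joint ranges: [-3.08, 3.08], [-0.75, 2.2], [0.22, 2.44], [-1.43, 4.57], [0, 2.65], [-2.85, 2.85]. Speed limits (rad/s): [2.79, 2.79, 3.14, 3.14, 3.14, 3.14].

## Interface

Orientations are given as a unit quaternion [x, y, z, w].
In Python, from station import manip gives the robot as it stands.
- The arm moves only by the shell command python3 -m handwheel 'ROWS' [FORCE]. ROWS is JSON, one flat list of numbers, 7 for each row, row after row: the shift along the tool's x, y, z in cm, then the turn, a rotation vector about the tool's x, y, z in rad, then the finger opening in cm, from 0 to 8.54. A call has 1 to 10 rows; each row is the pose to reach, as a shift and turn from the pose commanded when the call began, along the tool's axes at that moment; what a row does not reach only later rows make up. A row lasts 1/12 s, in which the tool goes at most 41.7 mm and 7.16 degrees, less where a joint would pass 70% of its speed; a pose out of reach is approached as far as the arm can. A call with a gripper value outside its range is refused whole. The fingers move at their own pace and stop on an object; FORCE is the grip in N (left out, the last holds). Time passes only in rows, so rows that repeat a pose let the fingers close. It gives the time, the measured TCP pose, the force and the opening at its end, in the units of the state.
- manip.sense(): the state, without advancing time (a new reading comes with each control period).
- manip.snapshot(name): name is "scene" or "top" or "wrist"; returns a dict with "frame" (480x640x3 uint8, red, green, blue), "depth" (480x640 float32, m along the optical axis (not along the pixel's ray), 0 where there is no reading), "camera_matrix" (3x3 intrinsics, pixels), "rvec" (rotation vector, rad) and "tvec" (3), from world to camera coordinates, as OpenCV has them. Camera axes: x right, y down, z forward; pixel columns grow to the right and rows downward; lengths in m; the calibration is good to about 2 mm. A picture is of the moment at which its call begins.
- manip.sign_off(): hands the job in, once; it reports no verdict.
The state is a dict: "t": time; "q": joint angles; "qd": joint speeds; "tau": joint torques, N m; "tcp_pos": TCP position; "tool_rot": TCP orientation; "force": force on the tool from outside, world axes, zero at the start; "ft_torque": the same for the moment, N m; "finger_gap": opening from 0.0 (shut) to 1.0 (fully open).
Only numpy, scipy, OpenCV 4.12 (cv2) and the standard library are available. Lean on these libraries where they do the work, as an engineer would, in place of code of your own. Each camera call takes 0.05 s, during which the arm holds its last target.

## Task

Pick up the loose steel filter funnel lying on its side, stand it upright on the bench and let go; then take it from above and fit it to the empty filter base of the vacuum manifold: set its two lugs in the collar's two gaps, push down against the spring, turn it clockwise (seen from above) about a quarter turn to the stop, and let go so that it clicks up home and sits locked and upright. Leave the bottle, the tip box and the tube rack where they stand.

Things in the scene. Friction and masses are not known exactly. Their poses are not given: they have to be found in the camera images.
- funnel_mid (a point): Middle, half-way up on the axis, of the loose steel filter funnel: a straight open tube 115 mm tall, 0.24 to 0.38 kg. Its z axis runs along the tube from foot to mouth. Barrel 48 mm outside, 2.5 mm wall; rolled rim 52 mm across in the top 6 mm. It starts lying on its side on the bench, axis level about 27 mm up, lugs level.
- funnel_foot (a point): Centre of the loose funnel's foot face, 57.5 mm from funnel_mid, same axes. The foot flange is 56 mm across and 9 mm thick (barrel from 17 mm up) with two opposite lugs along +x and -x: 11 mm wide, 3 to 9 mm above the foot face, reaching 35 mm from the axis.
- socket (a point): Centre of the top face of the empty filter base's steel collar, 125 mm above the bench, z up. Collar 84 mm across outside, mouth 61 mm, bore under its lip 74 mm. Its lip has two entry gaps for the lugs, one at +x, one at -x, each 20 degrees either side of the x axis. How the base is turned on the manifold varies.
- seat (a joint): How far the sprung support disc (white filter on it) in the empty base is pressed, m: 0 free, its face 8 mm below the collar's top; 0.011 bottomed; 0.004 with a funnel locked home. Pushes up with 5 N at 0, 10.5 N bottomed: it carries a funnel standing with its lugs in the gaps.
- socket_slot (a point): Point on the base's axis 15 mm below the collar's top: the foot must be pushed at least this deep (7 mm of spring travel, 11 at most) for the lugs to pass under the lip. The slots run about 80 degrees clockwise, seen from above, to a solid stop; there the spring lifts the lugs 3 mm into pockets and they cannot turn back. Anticlockwise is blocked.
- socket_home (a point): Where funnel_mid is when the funnel is locked home (its foot 12 mm below the collar's top), with the axes funnel_mid then has: x along the lugs, 80 degrees clockwise of the socket's x. The funnel turned half round fits as well.
- manifold_mid (a point): Centre of the top face of the manifold's bar: a fixed square steel bar 440 mm long (y), 40 mm wide, 35 to 75 mm above the bench, on two feet; stopcocks stick out 50 mm from its middle on the +x side. Three filter bases stand on it at y = -125, 0 and 125 mm; which one is empty varies.
- used_open_top (a point): Centre of the open mouth of a funnel already locked on another base (fixed): 52 mm across, 228 mm above the bench; its base is 84 mm across, up to 125 mm high.
- used_lid_top (a point): Centre of the rim, 228 mm above the bench, of another locked funnel (fixed) that wears a lid 57 mm across with a knob reaching 21 mm higher.
- bottle: Loose reagent bottle standing on the bench, 66 mm diameter, 150 mm tall, black cap; origin under its centre. To be left alone.
- tipbox_c (a point): Middle of the loose pipette-tip box standing on the bench, 82 (x) by 120 (y) by 68 mm high; this point is 34 mm up. To be left alone.
- tuberack: Loose low tube rack on the bench, 100 (x) by 210 (y) by 45 mm high; origin under its centre. To be left alone.

How it is judged:
On the way:
1. the funnel stands upright on the bench, let go (angle between funnel_mid's own z axis and vertical below 0.08 rad and height (world z) of funnel_mid between 0.052 and 0.064 m and contact force between the fingers and funnel below 0.05 N), for 0.2 s.
At the end, for the whole second after the job is handed in: The funnel is locked in the empty base: lugs up in the end pockets (height within 1.6 mm, turn within 0.15 rad of home), axis within 5 mm of the base's and upright within 0.08 rad, let go and at rest; bottle, tip box and tube rack within 30 mm of where they stood (horizontal distance between funnel_mid and socket_home below 0.005 m and z of funnel_mid in the frame of socket_home between -0.0016 and 0.0016 m and angle between the x axis of funnel_mid and the x axis of socket_home, either way round below 0.15 rad and angle between funnel_mid's own z axis and vertical below 0.08 rad and linear speed of funnel below 0.02 m/s and contact force between the fingers and funnel below 0.05 N and distance of each of bottle, tipbox_c, tuberack from where it was at the start of the episode below 0.03 m); the robot touches nothing.
It fails at once if the bottle is pushed more than 30 mm or tipped over (distance of bottle from where it was at the start of the episode above 0.03 m or angle between bottle's own z axis and vertical above 0.4 rad).
It fails at once if the tipbox is pushed more than 30 mm or tipped over (distance of tipbox_c from where it was at the start of the episode above 0.03 m or angle between tipbox_c's own z axis and vertical above 0.4 rad).
It fails at once if the tuberack is pushed more than 30 mm or tipped over (distance of tuberack from where it was at the start of the episode above 0.03 m or angle between tuberack's own z axis and vertical above 0.4 rad).
It also fails if it takes over 59 s, if anything falls off the work surface, if the arm or the gripper's body presses on something with over 40 N, if the wrist force passes 120 N, or if a joint passes its speed limit or range.

## Working session

There is one attempt and no reset: what is moved stays moved. The work goes in short steps, Python scripts to look and compute and a shell command to move; the robot and the scene stay as the last step left them, time stands still between calls to the robot, and variables do not carry over. Pictures are saved under pics/ and viewed, and the job is handed in when it is done.

```bash
ls; mkdir -p pics
python3 - <<'E'
from station import manip
import cv2,numpy as np
print(manip.sense())
for n in ["scene","top","wrist"]:
    s=manip.snapshot(n); np.savez(f"{n}0.npz",**s)
    cv2.imwrite(f"pics/{n}0.png",s["frame"][:,:,::-1])
    R=cv2.Rodrigues(s["rvec"])[0]; print(n,s["camera_matrix"].tolist(),(-R.T@np.ravel(s["tvec"])),R[2])
E
```

```text
pics
{'t': 0.0, 'q': array([ 1.10851801e+00,  5.28474950e-01,  1.43393133e+00,  2.58430411e-06,
        1.18143445e+00, -1.78507508e-01]), 'qd': array([ 2.98413529e-04,  1.10278722e-05,  1.83568604e-03, -2.13599475e-05,
       -1.81962257e-03,  3.09469093e-04]), 'tau': array([-1.81131705e-03, -4.42352378e+01, -1.78024328e+01, -1.38675341e-04,
        8.48625961e-03, -7.39688886e-06]), 'tcp_pos': array([0.17464225, 0.59937033, 0.24731898]), 'tool_rot': array([ 0.70075478, -0.10024325,  0.09974101, -0.69924657]), 'force': array([-0.50173258,  0.0668907 ,  0.23534497]), 'ft_torque': array([0.02809669, 0.02475107, 0.0050726 ]), 'finger_gap': 0.9965981695920413}
scene [[609.9424543652756, 0.0, 318.1769087978296], [0.0, 609.9424543652756, 230.97175174344642], [0.0, 0.0, 1.0]] [ 1.27308388 -0.62379262  0.80897005] [-0.63927404  0.53077874 -0.55641947]
top [[442.9480900478603, 0.0, 315.5749006470526], [0.0, 442.9480900478603, 236.7064168803711], [0.0, 0.0, 1.0]] [ 0.43056523 -0.01205953  1.1802581 ] [ 0.12351718 -0.02570758 -0.99200939]
wrist [[410.107655266558, 0.0, 321.59317252097355], [0.0, 410.107655266558, 242.94092874493123], [0.0, 0.0, 1.0]] [0.09374811 0.62213301 0.37467438] [ 0.31069916 -0.09346692 -0.94590167]
```

View pics/scene0.png

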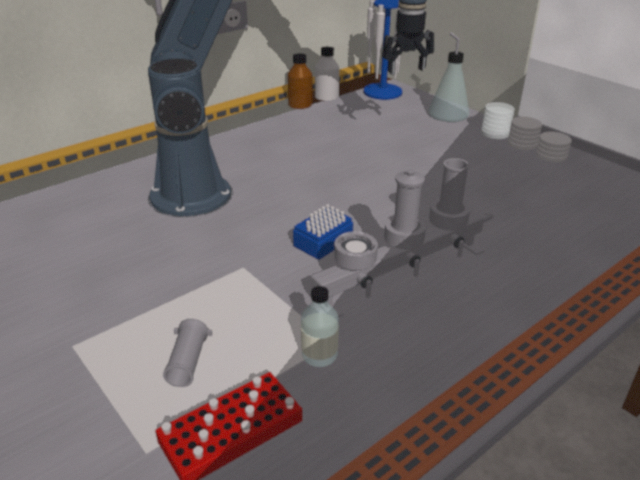

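View pics/top0.png

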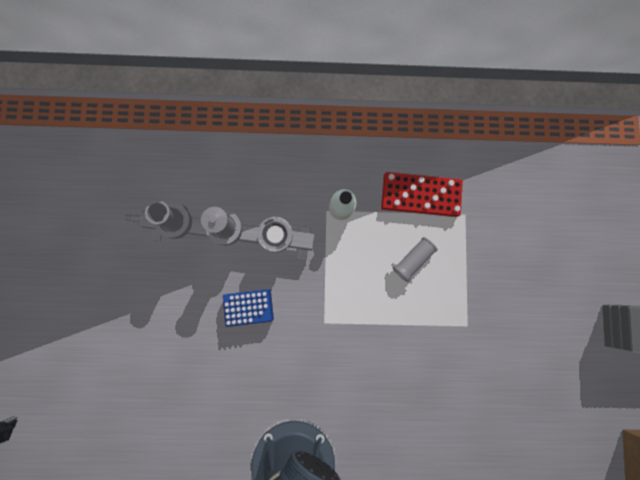

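View pics/wrist0.png

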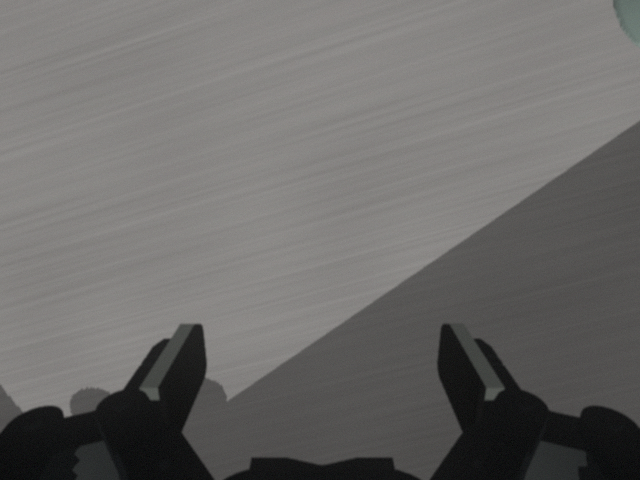

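The top view shows the funnel lying at about (415,258), with its flange towards (400,275). The empty base with the white filter is at (275,235), the bottle at (343,203), the rack at (423,193) and the tip box at (248,308). Next I measure these from depth.

```bash
cat > h.py <<'E'
import numpy as np,cv2
from scipy.spatial.transform import Rotation as Ro
def cloud(s):
    d=s["depth"].astype(float);K=s["camera_matrix"];R=cv2.Rodrigues(s["rvec"])[0];t=np.ravel(s["tvec"])
    v,u=np.indices(d.shape);c=np.stack([(u-K[0,2])/K[0,0]*d,(v-K[1,2])/K[1,1]*d,d],-1)
    P=(c-t)@R; P[d<=0]=np.nan; return P
def px(s,p):
    q,_=cv2.projectPoints(np.atleast_2d(np.asarray(p,float)),s["rvec"],s["tvec"],s["camera_matrix"],None);return q[:,0]
E
python3 - <<'E'
from h import *
for n in ["top","scene"]:
    s=np.load(n+"0.npz");P=cloud(s)
    X,Y,Z=P[...,0],P[...,1],P[...,2]
    print(n)
    # funnel
    m=(X>.38)&(X<.62)&(Y<-.12)&(Y>-.42)&(Z>.012)&(Z<.08)
    k,lab,st,c=cv2.connectedComponentsWithStats(m.astype(np.uint8))
    for i in range(1,k):
        if st[i,4]>80:
            Q=P[lab==i]; print(i,st[i],np.nanmin(Q,0).round(3),np.nanmax(Q,0).round(3),Q.mean(0).round(3))
            ctr=Q.mean(0);w,V=np.linalg.eigh(np.cov((Q-ctr)[:,:2].T));print('axis',V[:,1],np.degrees(np.arctan2(V[1,1],V[0,1])))
            a=(Q-ctr)[:,:2]@V;print('extent',a.min(0),a.max(0))
    # collar
    m=(Z>.118)&(Z<.132)&(X>.4)&(X<.8)&(Y>-.1)&(Y<.6)
    k,lab,st,c=cv2.connectedComponentsWithStats(m.astype(np.uint8))
    for i in range(1,k):
        if st[i,4]>60:
            Q=P[lab==i]; print('ring',st[i],np.nanmin(Q,0).round(3),np.nanmax(Q,0).round(3),Q.mean(0).round(3))
    for nm,lo,hi in [('bottle',(.5,-.15,.05),(.75,.05,.2)),('tip',(.3,.05,.03),(.5,.25,.12)),('rack',(.55,-.5,.03),(.8,-.1,.1)),('bar',(.45,-.1,.06),(.7,.6,.08)),('tall',(.4,0,.2),(.8,.6,.3))]:
        q=P[((P>lo)&(P<hi)).all(-1)]; 
        if len(q):print(nm,len(q),q.min(0).round(3),q.max(0).round(3),np.median(q,0).round(3))
s=np.load("top0.npz")
f=s["frame"][:,:,::-1]
a=cv2.resize(f[200:275,230:330],None,fx=4,fy=4,interpolation=2); b=cv2.resize(f[225:300,370:470],None,fx=4,fy=4,interpolation=2)
cv2.imwrite("pics/crop0.png",np.hstack([a,b]))
s=np.load("scene0.npz");f=s["frame"][:,:,::-1]
a=cv2.resize(f[210:285,310:410],None,fx=4,fy=4,interpolation=2); b=cv2.resize(f[310:400,140:240],None,fx=4,fy=3.333,interpolation=2)
cv2.imwrite("pics/crop1.png",np.hstack([a,b]))
E
```

```text
top
1 [391 237  47  46 865] [ 0.462 -0.36   0.012] [ 0.581 -0.242  0.057] [ 0.523 -0.3    0.044]
axis [-0.73236472  0.68091256] 137.085005066544
extent [-0.03299398 -0.06099051] [0.03576713 0.05537523]
ring [154 203  36  35 477] [0.553 0.266 0.118] [0.635 0.347 0.132] [0.588 0.296 0.124]
ring [206 210  35  35 421] [0.539 0.142 0.118] [0.622 0.223 0.132] [0.571 0.172 0.124]
ring [257 217  36  35 418] [0.525 0.017 0.118] [0.608 0.101 0.129] [0.567 0.06  0.124]
bottle 1326 [ 0.527 -0.14   0.05 ] [0.689 0.05  0.153] [ 0.589 -0.025  0.102]
tip 1570 [0.341 0.063 0.031] [0.435 0.189 0.073] [0.388 0.125 0.057]
rack 2298 [ 0.55  -0.431  0.03 ] [ 0.753 -0.1    0.1  ] [ 0.691 -0.32   0.033]
bar 1076 [ 0.538 -0.099  0.06 ] [0.664 0.448 0.08 ] [0.576 0.129 0.073]
tall 871 [0.553 0.155 0.2  ] [0.621 0.334 0.251] [0.584 0.195 0.233]
scene
1 [ 163  318   50   66 1675] [ 0.458 -0.364  0.012] [ 0.585 -0.242  0.059] [ 0.529 -0.305  0.043]
axis [-0.68842896  0.72530378] 133.5058755834148
extent [-0.02771278 -0.05784639] [0.04295965 0.06271221]
ring [430 197  41  24 492] [0.554 0.26  0.118] [0.638 0.349 0.132] [0.606 0.293 0.126]
ring [385 214  41  26 548] [0.54  0.137 0.118] [0.625 0.225 0.132] [0.593 0.169 0.126]
ring [335 231  43  29 829] [0.524 0.014 0.118] [0.612 0.1   0.13 ] [0.57  0.056 0.123]
bottle 3401 [ 0.527 -0.145  0.05 ] [0.694 0.05  0.154] [ 0.646 -0.094  0.095]
tip 1654 [0.346 0.059 0.03 ] [0.438 0.19  0.073] [0.406 0.11  0.06 ]
rack 8491 [ 0.55  -0.435  0.03 ] [ 0.758 -0.1    0.1  ] [ 0.694 -0.322  0.034]
bar 2381 [ 0.539 -0.1    0.06 ] [0.69  0.446 0.08 ] [0.593 0.139 0.073]
tall 1231 [0.553 0.152 0.2  ] [0.621 0.333 0.252] [0.594 0.189 0.224]
```

View pics/crop0.png

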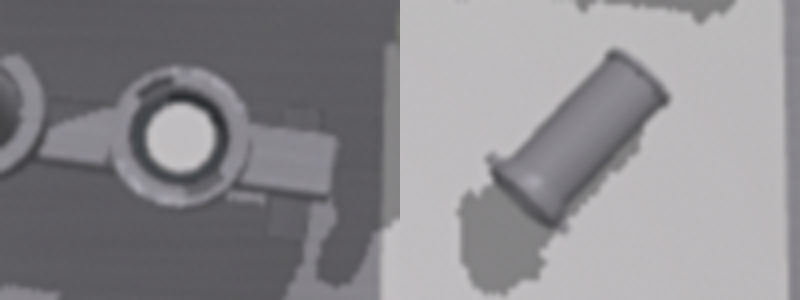

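View pics/crop1.png

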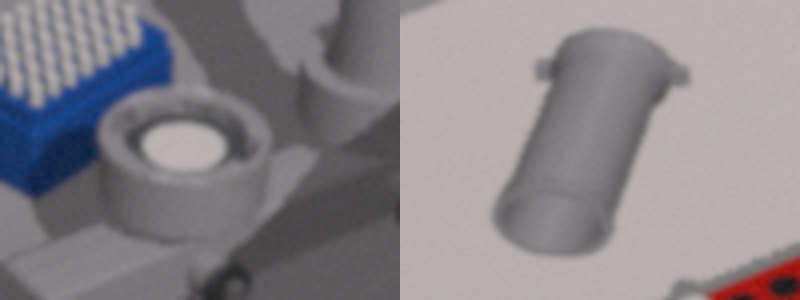

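```bash
cat >> h.py <<'E'
def tool(st):
    return np.array(st["tcp_pos"]),Ro.from_quat(st["tool_rot"])
def delta(st,p,R):
    "shift cm, rotvec in the tool's axes, to target p,R"
    p0,R0=tool(st); return (R0.inv().apply(np.asarray(p)-p0)*100).round(2),(R0.inv()*R).as_rotvec().round(3)
def Rdown(phi):
    "tool y down, jaw z horizontal at world angle phi"
    z=np.array([np.cos(phi),np.sin(phi),0]);y=np.array([0,0,-1.]);x=np.cross(y,z);return Ro.from_matrix(np.stack([x,y,z],1))
E
python3 - <<'E'
from h import *
from station import manip
st=manip.sense();p,R=tool(st);print(R.as_matrix().round(3))
# refine funnel axis: fit both clouds
T=[]
for n in ["top","scene"]:
    s=np.load(n+"0.npz");P=cloud(s);X,Y,Z=P[...,0],P[...,1],P[...,2]
    m=(X>.43)&(X<.61)&(Y<-.22)&(Y>-.39)&(Z>.03)&(Z<.065);Q=P[m]
    a=np.array([.70,-.71,0])
    from scipy.optimize import least_squares
    def f(v):
        d=np.array([np.cos(v[0]),np.sin(v[0])]);nn=np.array([-d[1],d[0]])
        w=Q[:,:2]@nn-v[1]; return np.hypot(w,Q[:,2]-.027)-.0245
    r=least_squares(f,[-.78,Q[:,:2].mean(0)@[.707,.707]],loss='soft_l1',f_scale=.002)
    d=np.array([np.cos(r.x[0]),np.sin(r.x[0])]);nn=np.array([-d[1],d[0]])
    al=Q[:,:2]@d;lo,hi=np.percentile(al,[.5,99.5])
    print(n,np.degrees(r.x[0]),'ends',nn*r.x[1]+d*lo,nn*r.x[1]+d*hi,hi-lo,'rms',np.sqrt(np.mean(r.fun**2)))
    # collar circle from outer edge
    m=(abs(Z-.125)<.006)&(X>.5)&(X<.63)&(Y>0)&(Y<.12);Q=P[m]
    h,_=np.histogram(Q[:,0],5); 
    (c,rr)=cv2.minEnclosingCircle(Q[:,:2].astype(np.float32));print('collar',c,rr)
mid=np.array([.52,-.303]);
E
```

```text
[[ 0.96  -0.001  0.28 ]
 [-0.28  -0.002  0.96 ]
 [-0.    -1.    -0.002]]
top -43.45222376029638 ends [ 0.48133654 -0.26433537] [ 0.5647042  -0.34331631] 0.11483969634948521 rms 0.002634191147215417
collar (0.5673015713691711, 0.05962168797850609) 0.04231257736682892
scene -43.69852025317424 ends [ 0.48197293 -0.26574952] [ 0.56605065 -0.34609178] 0.11629248799716396 rms 0.0024551396907566284
collar (0.5663778781890869, 0.05668192356824875) 0.046272024512290955
```

Run:
```python
from h import *
from station import manip
st=manip.sense()
for p in [(.40,.2,.33),(.54,-.3205,.30)]: print(delta(st,p,Rdown(np.radians(46.4))))
```

```text
(array([ 32.81,  -8.2 , -32.06]), array([0.002, 0.477, 0.   ]))
(array([ 60.83,  -5.13, -78.1 ]), array([0.002, 0.477, 0.   ]))
```

```bash
python3 -m handwheel '[3,-4,-3,0,0.1,0,8.5, 6,-8.2,-6,0,0.2,0,8.5, 9,-8.2,-9,0,0.3,0,8.5, 12,-8.2,-12,0,0.4,0,8.5, 15,-8.2,-15,0,0.477,0,8.5, 18,-8.2,-18,0,0.477,0,8.5, 21,-8.2,-21,0,0.477,0,8.5, 24,-8.2,-24,0,0.477,0,8.5, 27,-8.2,-27,0,0.477,0,8.5, 30,-8.2,-30,0,0.477,0,8.5]' 80
python3 - <<'E'
from h import *
from station import manip
import pickle
st=manip.sense();pickle.dump([st],open('log.pkl','wb'));print(st['q'])
print(delta(st,(.54,-.3205,.22),Rdown(np.radians(46.4))))
E
```

```text
t: 0.98
tcp_pos: [0.3629, 0.2558, 0.3303]
tool_rot: [-0.657, 0.262, -0.262, 0.657]
force: [0.8, 0.0, 1.2]
finger_gap: 0.996
[ 3.61259749e-01  1.74881828e-01  1.75109739e+00  4.17090459e-06
  1.21548047e+00 -4.49175065e-01]
(array([ 52.55,  11.03, -29.56]), array([-0.   ,  0.001,  0.   ]))
```

```bash
python3 -m handwheel '[3.5,0,-2,0,0,0,8.5, 7,0,-4,0,0,0,8.5, 10.5,0,-6,0,0,0,8.5, 14,0,-8,0,0,0,8.5, 17.5,0,-10,0,0,0,8.5, 21,1,-12,0,0,0,8.5, 24.5,2,-14,0,0,0,8.5, 28,3,-16,0,0,0,8.5, 31.5,4,-18,0,0,0,8.5, 35,5,-20,0,0,0,8.5]'
python3 - <<'E'
from station import manip
import pickle
l=pickle.load(open('log.pkl','rb'));l.append(manip.sense());pickle.dump(l,open('log.pkl','wb'))
E
python3 -m handwheel '[3.5,1,-2,0,0,0,8.5, 7,2,-4,0,0,0,8.5, 10.5,3,-6,0,0,0,8.5, 14,4,-8,0,0,0,8.5, 17.5,6,-9.6,0,0,0,8.5, 17.5,6,-9.6,0,0,0,8.5]'
python3 - <<'E'
from h import *
from station import manip
import pickle
st=manip.sense()
l=pickle.load(open('log.pkl','rb'));l.append(st);pickle.dump(l,open('log.pkl','wb'));print(st['q'])
print(delta(st,(.5396,-.3205,.027),Rdown(np.radians(46.4))))
s=manip.snapshot("wrist");np.savez("wrist1.npz",**s);cv2.imwrite("pics/wrist1.png",s["frame"][:,:,::-1])
P=cloud(s);X,Y,Z=P[...,0],P[...,1],P[...,2]
m=(X>.43)&(X<.61)&(Y<-.22)&(Y>-.39)&(Z>.03)&(Z<.065);Q=P[m]
from scipy.optimize import least_squares
def f(v):
    d=np.array([np.cos(v[0]),np.sin(v[0])]);nn=np.array([-d[1],d[0]])
    w=Q[:,:2]@nn-v[1]; return np.hypot(w,Q[:,2]-.027)-.0245
r=least_squares(f,[-.76,.14],loss='soft_l1',f_scale=.002)
d=np.array([np.cos(r.x[0]),np.sin(r.x[0])]);nn=np.array([-d[1],d[0]])
al=Q[:,:2]@d;lo,hi=np.percentile(al,[.5,99.5])
print(np.degrees(r.x[0]),'ends',nn*r.x[1]+d*lo,nn*r.x[1]+d*hi,hi-lo,len(Q))
E
```

```text
t: 1.82
tcp_pos: [0.4783, -0.1305, 0.2797]
tool_rot: [-0.656, 0.263, -0.263, 0.657]
force: [2.1, 0.0, 0.3]
finger_gap: 0.995
t: 2.32
tcp_pos: [0.5395, -0.3251, 0.2157]
tool_rot: [0.656, -0.264, 0.264, -0.655]
force: [-0.2, 0.4, -0.9]
finger_gap: 0.996
[-0.71874847  0.57065221  1.45179685 -0.00185003  1.11959117 -1.52322143]
(array([-0.31, 18.87,  0.37]), array([ 0.002, -0.005, -0.   ]))
-43.2365107008821 ends [ 0.47976572 -0.26682376] [ 0.56279359 -0.34489175] 0.11396595347098892 10254
```

View pics/wrist1.png

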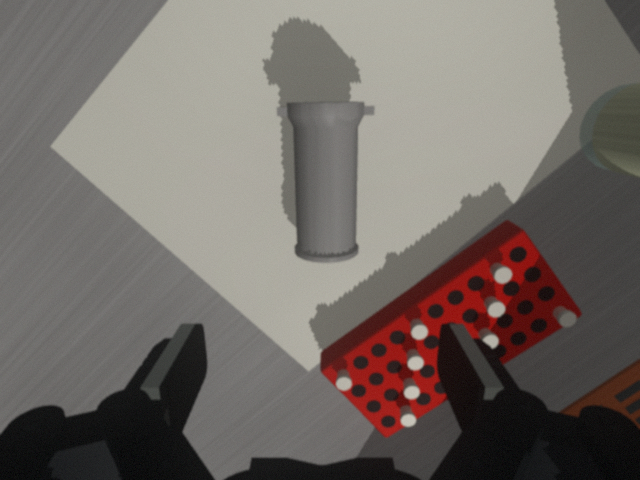

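The wrist view shows the funnel with its foot at the top, row 105, and lugs at about (283,110) and (370,110). The mouth is at (326,255). The measured ends agree within 2 mm with the other cameras. Next I fit the arm's geometry from the logged poses to plan the tilt.

Run:
```python
from h import *
import pickle
l=pickle.load(open('log.pkl','rb'))
l.append(dict(q=np.array([1.10851801e+00,5.28474950e-01,1.43393133e+00,0,1.18143445e+00,-1.78507508e-01]),tcp_pos=np.array([0.17464225,0.59937033,0.24731898])))
A=[];b=[]
for s in l:
    q=s['q'];p=s['tcp_pos'];c,si=np.cos(q[0]),np.sin(q[0])
    r=p[0]*c+p[1]*si;lat=-p[0]*si+p[1]*c
    print(q.round(3),p.round(4),'r',r,'lat',lat, q[1]+q[2]+q[4])
    f=q[1]+q[2]
    A.append([1,0,np.sin(q[1]),np.sin(f),np.cos(f)]);b.append(r)
    A.append([0,1,np.cos(q[1]),np.cos(f),-np.sin(f)]);b.append(p[2])
x,res,rk,sv=np.linalg.lstsq(np.array(A),np.array(b),rcond=None);print(x,rk,sv,np.array(A)@x-b)
```

```text
[ 0.361  0.175  1.751  0.     1.215 -0.449] [0.3629 0.2558 0.3303] r 0.4299159452448526 lat 0.1110010937321457 3.141459689360735
[-0.492  0.313  1.711  0.     1.117 -1.302] [ 0.4783 -0.1305  0.2797] r 0.48315626510035214 lat 0.11104904217949503 3.1418258847993643
[-0.719  0.571  1.452 -0.002  1.12  -1.523] [ 0.5395 -0.3251  0.2157] r 0.6201252041629584 lat 0.11053433161321127 3.1420402322043004
[ 1.109  0.528  1.434  0.     1.181 -0.179] [0.1746 0.5994 0.2473] r 0.6143480774172262 lat 0.11100066550759591 3.14384073
[-5.06551406e-04 -7.25650109e-03  5.86628210e-01  3.91257680e-01
  1.11009521e-01] 5 [3.4547427  2.82781351 0.24866484 0.05891287 0.05402484] [-1.22382750e-04 -5.59670454e-05  9.27792753e-05 -8.98128987e-05
 -1.71684631e-04  6.22948368e-05  2.01288106e-04  8.34851073e-05]
```

Run:
```python
from h import *
from station import manip
print(delta(manip.sense(),(.538,-.321,.027),Rdown(np.radians(46.7))))
```

```text
(array([-0.03, 18.97,  0.04]), array([ 0.001, -0.009, -0.004]))
```

```bash
python3 -m handwheel '[0,4,0,0,-0.009,0,8.5, 0,8,0,0,-0.009,0,8.5, 0,12,0,0,-0.009,0,8.5, 0,15,0,0,-0.009,0,8.5, 0,17,0,0,-0.009,0,8.5, 0,17,0,0,-0.009,0,8.5]'
python3 - <<'E'
from h import *
from station import manip
print(delta(manip.sense(),(.538,-.321,.027),Rdown(np.radians(46.7))))
E
```

```text
t: 2.87
tcp_pos: [0.5359, -0.3151, 0.0461]
tool_rot: [-0.657, 0.263, -0.256, 0.659]
force: [-0.5, 1.0, -1.0]
finger_gap: 0.999
(array([ 0.58,  1.91, -0.29]), array([ 0.   ,  0.005, -0.011]))
```

```bash
python3 -m handwheel '[0.5,1.9,-0.3,0,0.005,-0.011,8.5, 0.5,1.9,-0.3,0,0.005,-0.011,8.5, 0.5,1.9,-0.3,0,0.005,-0.011,8.5]'; python3 -m handwheel '[0,0,0,0,0,0,4, 0,0,0,0,0,0,4, 0,0,0,0,0,0,4, 0,0,0,0,0,0,4, 0,0,0,0,0,0,4, 0,0,0,0,0,0,4, 0,0,0,0,0,0,4, 0,0,0,0,0,0,4]' 60
```

```text
t: 3.12
tcp_pos: [0.5405, -0.3237, 0.0324]
tool_rot: [0.658, -0.258, 0.265, -0.656]
force: [0.2, 0.7, 0.0]
finger_gap: 0.996
t: 3.78
tcp_pos: [0.5414, -0.3247, 0.0333]
tool_rot: [0.659, -0.257, 0.266, -0.655]
force: [-0.3, 1.3, 6.0]
finger_gap: 0.542
```

```bash
python3 -m handwheel '[0,-2,0,0,0,0,4, 0,-5,0,0,0,0,4, 0,-9,0,0,0,0,4, 0,-13,0,0,0,0,4, 0,-17,0,0,0,0,4, 0,-20,0,0,0,0,4, 0,-20,0,0,0,0,4]' 80
python3 - <<'E'
from h import *
from station import manip
import pickle
st=manip.sense()
print(st['q'].round(3),tool(st)[1].as_matrix().round(3))
s=manip.snapshot("scene");cv2.imwrite("pics/scene2.png",s["frame"][:,:,::-1])
E
```

```text
t: 4.37
tcp_pos: [0.5419, -0.3252, 0.2395]
tool_rot: [0.66, -0.252, 0.27, -0.654]
force: [0.4, -1.2, -1.8]
finger_gap: 0.535
[-0.717  0.537  1.442 -0.     1.136 -1.531] [[ 0.727  0.02   0.686]
 [-0.686 -0.017  0.727]
 [ 0.026 -1.     0.001]]
```

View pics/scene2.png

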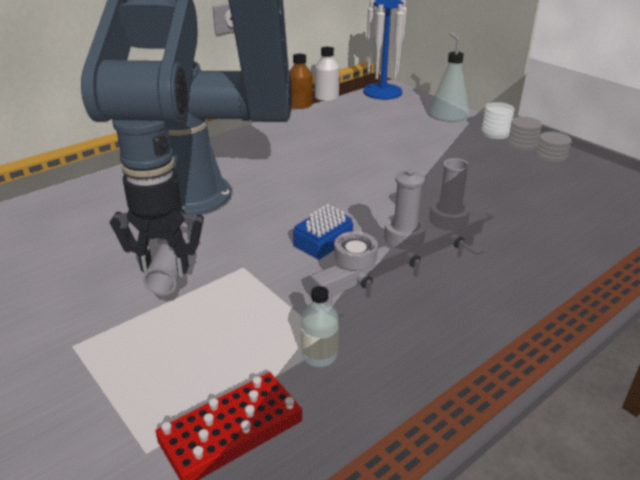

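The funnel is gripped and lifted, held just below the gripper at about (165,265), with the mouth towards the camera. Next I tilt it.

```bash
python3 -m handwheel '[0,0,0,0,0,-0.12,4, 0,0,0,0,0,-0.24,4, 0,0,0,0,0,-0.36,4, 0,0,0,0,0,-0.48,4, 0,0,0,0,0,-0.6,4, 0,0,0,0,0,-0.6,4]'
python3 - <<'E'
from h import *
from station import manip
import pickle
st=manip.sense()
l=pickle.load(open('log.pkl','rb'));l.append(st);pickle.dump(l,open('log.pkl','wb'));
print(st['q'].round(3),tool(st)[1].as_matrix().round(3))
E
```

```text
t: 4.92
tcp_pos: [0.5332, -0.3175, 0.2255]
tool_rot: [0.705, -0.056, 0.443, -0.551]
force: [-1.2, 1.9, -3.6]
finger_gap: 0.533
[-0.703  0.434  1.89  -0.139  0.223 -1.392] [[ 0.602  0.409  0.686]
 [-0.567 -0.386  0.728]
 [ 0.563 -0.827 -0.001]]
```

```bash
cat > fk.py <<'E'
from h import *
import pickle
from scipy.optimize import least_squares
Rz=lambda a:Ro.from_rotvec([0,0,a]);Ry=lambda a:Ro.from_rotvec([0,a,0])
C=np.eye(3)
def rots(q,s4,s6):
    A=Rz(q[0]);B=A*Ry(q[1]);D=A*Ry(q[1]+q[2]);E=D*Rz(s4*q[3]);F=E*Ry(q[4]);G=F*Rz(s6*q[5]);return A,B,D,E,F,G
l=pickle.load(open('log.pkl','rb'))
E
python3 - <<'E'
from fk import *
for s4 in (1,-1):
  for s6 in (1,-1):
    M=[]
    for s in l:
        G=rots(s['q'],s4,s6)[-1]; M.append((G.inv()*Ro.from_quat(s['tool_rot'])).as_matrix())
    print(s4,s6,np.std(M,axis=0).max()); print(M[0].round(3))
# linear position fit
s4=1
for s4 in (1,-1):
  A=[];b=[]
  for s in l:
    a,B,D,E,F,G=rots(s['q'],s4,-1)
    ez=np.array([0,0,1.])[:,None]
    Aw=np.hstack([ez,a.as_matrix()[:,1:2],B.as_matrix()[:,2:3],D.as_matrix()[:,[0,2]],E.as_matrix()[:,1:2],F.as_matrix()[:,[0,2]]])
    A.append(Aw);b.append(s['tcp_pos'])
  A=np.vstack(A);b=np.hstack(b);x,r,rk,sv=np.linalg.lstsq(A,b,rcond=1e-3);print(s4,x.round(4),rk,sv.round(3),np.abs(A@x-b).max())
E
```

```text
1 1 2.237726045655905e-16
[[ 0. -0. -1.]
 [-1. -0. -0.]
 [-0.  1. -0.]]
1 -1 0.674341248246759
[[-0.782 -0.    -0.623]
 [-0.623  0.     0.782]
 [-0.     1.    -0.   ]]
-1 1 0.11549067343801754
[[ 0. -0. -1.]
 [-1.  0. -0.]
 [ 0.  1. -0.]]
-1 -1 0.6834757166208782
[[-0.782  0.    -0.623]
 [-0.623  0.     0.782]
 [ 0.     1.    -0.   ]]
1 [ 0.2742  0.111   0.588   0.1141  0.3917 -0.      0.      0.2797] 8 [3.915 2.83  2.817 0.595 0.569 0.21  0.039 0.005] 4.440892098500626e-16
-1 [-0.0718 -1.0814  0.5626 -0.0091  0.4253  1.1905  0.0723  0.0097] 8 [3.915 2.83  2.817 0.595 0.569 0.21  0.039 0.005] 0.004453464635164606
```

```bash
cat >> fk.py <<'E'
M0=np.array([[0,0,-1.],[-1,0,0],[0,1,0]])
LO=np.array([-3.08,-.75,.22,-1.43,0,-2.85]);HI=np.array([3.08,2.2,2.44,4.57,2.65,2.85])
def fk(q):
    a,B,D,E,F,G=rots(q,1,1)
    w=np.array([0,0,.2742])+a.apply([0,.111,0])+B.apply([0,0,.588])+D.apply([.1141,0,.3917])
    return w+F.apply([0,0,.2797]),G*Ro.from_matrix(M0),w
def ik(p,R,q0):
    def f(q):
        P,RR,_=fk(q);return np.r_[(P-p)*5,(R.inv()*RR).as_rotvec()]
    r=least_squares(f,np.clip(q0,LO+1e-3,HI-1e-3),bounds=(LO,HI));return r.x,np.abs(r.fun).max()
def Rt(psi,beta):
    "jaw horizontal, fingers heading psi horizontally, beta below level; tool x up-ish"
    y=np.array([np.cos(psi)*np.cos(beta),np.sin(psi)*np.cos(beta),-np.sin(beta)])
    z=np.array([-np.sin(psi),np.cos(psi),0.]) # jaw
    x=np.cross(y,z);return Ro.from_matrix(np.stack([x,y,z],1))
E
python3 - <<'E'
from fk import *
from station import manip
st=manip.sense();p,R,w=fk(st['q']);print(p-st['tcp_pos'],(R.inv()*tool(st)[1]).magnitude(),w)
q=st['q']
for beta in (0,30,40):
  for yaw in (-43,-20,0,20,45,60,80):
    for pos in ((.5,-.25),(.54,-.3)):
      row=[];qq=np.array([-.7,.5,1.5,.2 if yaw>-40 else 0,1.1,-1.5]);ok=1
      for ang in np.arange(90+beta,beta-1,-10):   # ang: fingers below level ; lying grasp -> stand
        R=Rt(np.radians(yaw),np.radians(ang)); z=.2
        qq,e=ik(np.array([*pos,z]),R,qq); row.append(qq)
        if e>1e-3: ok=0;break
      if ok:
        st_,e1=ik(np.array([*pos,.082]),R,qq); ly,e2=ik(np.array([*pos,.03]),Rt(np.radians(yaw),np.radians(90+beta)),row[0])
        print(beta,yaw,pos,'maxstep',np.abs(np.diff(row,axis=0)).max().round(2),'stand',st_.round(2),e1<1e-3,'wz',fk(st_)[2].round(3),'lie',ly.round(2),e2<1e-3, 'w',fk(ly)[2].round(2))
      else: print(beta,yaw,pos,'fail at',ang,qq.round(2))
E
```

```text
[ 0.00000000e+00 -2.77555756e-16 -1.38777878e-16] 5.525468708028185e-16 [ 0.41885285 -0.20936417  0.45676213]
0 -43 (0.5, -0.25) fail at 50 [-0.62  0.43  2.07 -1.43  0.08 -0.04]
0 -43 (0.54, -0.3) fail at 50 [-0.66  0.49  1.97 -1.43  0.06 -0.07]
0 -20 (0.5, -0.25) fail at 50 [-0.76  0.4   2.05  0.97  0.23 -2.85]
0 -20 (0.54, -0.3) fail at 50 [-0.79  0.47  1.93  0.95  0.28 -2.85]
0 0 (0.5, -0.25) fail at 60 [-0.82  0.42  1.93  0.62  0.55 -2.85]
0 0 (0.54, -0.3) fail at 60 [-0.84  0.49  1.8   0.61  0.61 -2.85]
0 20 (0.5, -0.25) fail at 70 [-0.77  0.45  1.78  0.32  0.8  -2.85]
0 20 (0.54, -0.3) fail at 70 [-0.79  0.53  1.63  0.32  0.88 -2.85]
0 45 (0.5, -0.25) fail at 90 [-0.61  0.51  1.65 -0.1   0.98 -2.85]
0 45 (0.54, -0.3) fail at 90 [-0.64  0.58  1.5  -0.11  1.06 -2.85]
0 60 (0.5, -0.25) fail at 90 [-0.54  0.51  1.68 -0.25  0.92 -2.85]
0 60 (0.54, -0.3) fail at 90 [-0.57  0.57  1.54 -0.26  0.98 -2.85]
0 80 (0.5, -0.25) fail at 90 [-0.47  0.5   1.81 -0.53  0.7  -2.85]
0 80 (0.54, -0.3) fail at 90 [-0.51  0.56  1.7  -0.55  0.72 -2.85]
30 -43 (0.5, -0.25) fail at 50 [-0.62  0.43  2.07 
[... 1167 characters left out ...]
0.95  0.28 -2.85]
40 0 (0.5, -0.25) fail at 60 [-0.82  0.42  1.93  0.62  0.55 -2.85]
40 0 (0.54, -0.3) fail at 60 [-0.84  0.49  1.8   0.61  0.61 -2.85]
40 20 (0.5, -0.25) fail at 70 [-0.77  0.45  1.78  0.32  0.8  -2.85]
40 20 (0.54, -0.3) fail at 70 [-0.79  0.53  1.63  0.32  0.88 -2.85]
40 45 (0.5, -0.25) fail at 90 [-0.61  0.51  1.65 -0.1   0.98 -2.85]
40 45 (0.54, -0.3) fail at 100 [-0.6   0.6   1.46 -0.21  1.12 -2.85]
40 60 (0.5, -0.25) fail at 110 [-0.48  0.54  1.63 -0.43  1.02 -2.85]
40 60 (0.54, -0.3) fail at 110 [-0.51  0.61  1.5  -0.46  1.06 -2.85]
40 80 (0.5, -0.25) fail at 120 [-0.4   0.54  1.75 -0.75  0.85 -2.85]
40 80 (0.54, -0.3) fail at 120 [-0.44  0.6   1.65 -0.78  0.86 -2.85]
```

```bash
cat > scan.py <<'E'
from fk import *
F=Ro.from_rotvec([0,np.pi,0])
def R2(psi,ang,flip):
    R=Rt(np.radians(psi),np.radians(ang)); return R*F if flip else R
E
python3 - <<'E'
from scan import *
out=[]
for flip in (0,1):
 for beta in (0,20,30,40):
  for yaw in range(-180,180,20):
   for pos in ((.5,-.25),(.58,-.2)):
    for s4 in (-.6,.6):
      row=[];qq=np.array([-.6,.5,1.5,s4,1.1,1.5 if flip else -1.5]);ok=1
      for ang in np.arange(beta,90+beta+1,10):
        qq,e=ik(np.array([*pos,.2]),R2(yaw,ang,flip),qq); row.append(qq)
        if e>1e-3: ok=0;break
      if ok:
        row=np.array(row)
        st_,e1=ik(np.array([*pos,.082]),R2(yaw,beta,flip),row[0]); ly,e2=ik(np.array([*pos,.03]),R2(yaw,90+beta,flip),row[-1])
        ms=np.abs(np.diff(row,axis=0)).max()
        if ms<.6 and e1<1e-3 and e2<1e-3: print(flip,beta,yaw,pos,'step',ms.round(2),'stand',st_.round(2),'wz',fk(st_)[2].round(2),'lie',ly.round(2),'w',fk(ly)[2].round(2))
E
```

```text
0 0 -180 (0.5, -0.25) step 0.19 stand [-0.45  1.33  0.9  -0.66  2.36  1.06] wz [ 0.78 -0.25  0.08] lie [-0.66  0.78  1.74 -0.    0.62  0.91] w [ 0.5  -0.25  0.31]
0 0 -180 (0.5, -0.25) step 0.19 stand [-0.45  1.33  0.9  -0.66  2.36  1.06] wz [ 0.78 -0.25  0.08] lie [-0.66  0.78  1.74 -0.    0.62  0.91] w [ 0.5  -0.25  0.31]
0 0 -180 (0.58, -0.2) step 0.21 stand [-0.35  1.42  0.63 -0.68  2.55  0.98] wz [ 0.86 -0.2   0.08] lie [-0.51  0.81  1.6  -0.    0.73  1.06] w [ 0.58 -0.2   0.31]
0 0 -180 (0.58, -0.2) step 0.21 stand [-0.35  1.42  0.63 -0.68  2.55  0.98] wz [ 0.86 -0.2   0.08] lie [-0.51  0.81  1.6  -0.    0.73  1.06] w [ 0.58 -0.2   0.31]
0 0 -160 (0.5, -0.25) step 0.16 stand [-0.34  1.29  1.04 -0.88  2.16  0.98] wz [ 0.76 -0.15  0.08] lie [-0.66  0.78  1.74 -0.    0.62  0.56] w [ 0.5  -0.25  0.31]
0 0 -160 (0.5, -0.25) step 0.16 stand [-0.34  1.29  1.04 -0.88  2.16  0.98] wz [ 0.76 -0.15  0.08] lie [-0.66  0.78  1.74 -0.    0.62  0.56] w [ 0.5  -0.25  0.31]
0 0 -160 (0.58, -0.2) step 0.17 stand [-0.25  1.37  0.78 -0.9   2.33  0.85] wz [ 0.84 -0.1   0.08] lie [-0.51  0.81  1.6  
[... 28226 characters left out ...]
.89  1.8  -1.21  0.74  0.88] w [ 0.53 -0.07  0.24]
1 40 80 (0.58, -0.2) step 0.21 stand [-0.81  0.94  1.41  0.67  1.44 -0.96] wz [ 0.54 -0.41  0.26] lie [-0.22  0.92  1.6  -0.99  0.87  0.72] w [ 0.61 -0.02  0.24]
1 40 80 (0.58, -0.2) step 0.21 stand [-0.81  0.94  1.41  0.67  1.44 -0.96] wz [ 0.54 -0.41  0.26] lie [-0.22  0.92  1.6  -0.99  0.87  0.72] w [ 0.61 -0.02  0.24]
1 40 100 (0.58, -0.2) step 0.31 stand [-0.74  1.    1.23  0.49  1.65 -1.07] wz [ 0.62 -0.41  0.26] lie [-0.25  0.89  1.77 -1.36  0.64  0.79] w [ 0.55 -0.02  0.24]
1 40 100 (0.58, -0.2) step 0.31 stand [-0.74  1.    1.23  0.49  1.65 -1.07] wz [ 0.62 -0.41  0.26] lie [-0.25  0.89  1.77 -1.36  0.64  0.79] w [ 0.55 -0.02  0.24]
```

Run:
```python
from scan import *
from station import manip
st=manip.sense()
print('down',delta(st,(.5,-.28,.2),R2(-43.4,90,0)),delta(st,(.5,-.28,.034),R2(-43.4,90,0)))
q=np.array([-.7,.6,1.4,0,1.7,1.6])
for z in (.03,.15,.25):
    q,e=ik(np.array([.5,-.28,z]),R2(-43.4,120,1),q);print(z,q.round(2),e,fk(q)[2].round(2))
```

```text
down (array([-5.56, -0.7 ,  0.45]), array([0.   , 0.002, 0.598])) (array([-14.9 ,  13.03,   0.46]), array([0.   , 0.002, 0.598]))
0.03 [-0.72  0.95  1.33  0.02  1.38  1.6 ] 2.1381230119743577e-12 [ 0.6  -0.38  0.27]
0.15 [-0.72  0.79  1.3   0.02  1.57  1.61] 8.539650930838859e-11 [ 0.6  -0.38  0.39]
0.25 [-0.72  0.68  1.23  0.02  1.75  1.61] 8.03321575926219e-11 [ 0.6  -0.38  0.49]
```

```bash
python3 -m handwheel '[-2,0,0.2,0,0,0.12,4, -4,0,0.4,0,0,0.24,4, -5.6,-0.7,0.45,0,0,0.36,4, -5.6,-0.7,0.45,0,0,0.48,4, -5.6,-0.7,0.45,0,0,0.6,4, -7,1.3,0.45,0,0,0.6,4, -9.3,4.7,0.45,0,0,0.6,4, -11,7.2,0.45,0,0,0.6,4, -12,8.9,0.45,0,0,0.6,4, -12,8.9,0.45,0,0,0.6,4]'
python3 - <<'E'
from scan import *
from station import manip
st=manip.sense()
print('down',delta(st,(.5,-.28,.034),R2(-43.4,90,0)))
E
```

```text
t: 5.75
tcp_pos: [0.5053, -0.2852, 0.0842]
tool_rot: [-0.657, 0.262, -0.261, 0.657]
force: [-1.2, 0.5, -2.9]
finger_gap: 0.538
down (array([-0.73,  5.02,  0.02]), array([-0.   ,  0.001, -0.001]))
```

```bash
python3 -m handwheel '[-0.6,2.5,0,0,0,0,4, -0.6,4.2,0,0,0,0,4, -0.6,4.9,0,0,0,0,4, -0.6,4.9,0,0,0,0,4, -0.6,4.9,0,0,0,0,4]'
```

```text
t: 6.17
tcp_pos: [0.5044, -0.284, 0.0411]
tool_rot: [0.659, -0.257, 0.265, -0.656]
force: [0.2, 0.0, -2.6]
finger_gap: 0.537
```

```bash
python3 -m handwheel '[0,0,0,0,0,0,4, 0,0,0,0,0,0,4]'; python3 -m handwheel '[0,0.5,0,0,0,0,4, 0,0.5,0,0,0,0,4, 0,0.5,0,0,0,0,4]'
```

```text
t: 6.33
tcp_pos: [0.5046, -0.2841, 0.0419]
tool_rot: [0.659, -0.257, 0.266, -0.655]
force: [-0.3, 0.8, -2.9]
finger_gap: 0.537
t: 6.58
tcp_pos: [0.5036, -0.2833, 0.0356]
tool_rot: [0.658, -0.258, 0.265, -0.656]
force: [-0.2, -0.3, -3.2]
finger_gap: 0.534
```

```bash
python3 -m handwheel '[0,0.2,0,0,0,0,4, 0,0.2,0,0,0,0,4, 0,0.2,0,0,0,0,4]'; python3 -m handwheel '[0,0,0,0,0,0,6, 0,0,0,0,0,0,8.5, 0,0,0,0,0,0,8.5, 0,0,0,0,0,0,8.5, 0,0,0,0,0,0,8.5]'
```

```text
t: 6.83
tcp_pos: [0.5039, -0.2836, 0.0335]
tool_rot: [0.659, -0.257, 0.265, -0.656]
force: [1.4, 0.5, -2.3]
finger_gap: 0.53
t: 7.25
tcp_pos: [0.5038, -0.2835, 0.0336]
tool_rot: [0.659, -0.258, 0.265, -0.656]
force: [-0.6, 0.0, 1.0]
finger_gap: 0.994
```

```bash
python3 -m handwheel '[0,-2,0,0,0,0,8.5, 0,-6,0,0,0,0,8.5, 0,-10,0,0,0,0,8.5, 0,-14,0,0,0,0,8.5, 0,-18,0,0,0,0,8.5, 0,-20,0,0,0,0,8.5, 0,-20,0,0,0,0,8.5]'
cat > fun.py <<'E'
from scan import *
def lying(P):
    X,Y,Z=P[...,0],P[...,1],P[...,2]
    m=(X>.38)&(X<.62)&(Y<-.18)&(Y>-.39)&(Z>.03)&(Z<.065);Q=P[m]
    c0=Q[:,:2].mean(0);w,V=np.linalg.eigh(np.cov((Q[:,:2]-c0).T));t0=np.arctan2(V[1,1],V[0,1])
    if np.cos(t0)<0:t0+=np.pi
    nn=np.array([-np.sin(t0),np.cos(t0)])
    def f(v):
        d=np.array([np.cos(v[0]),np.sin(v[0])]);nn=np.array([-d[1],d[0]])
        w=Q[:,:2]@nn-v[1]; return np.hypot(w,Q[:,2]-.027)-.0245
    r=least_squares(f,[t0,c0@nn],loss='soft_l1',f_scale=.002)
    d=np.array([np.cos(r.x[0]),np.sin(r.x[0])]);nn=np.array([-d[1],d[0]])
    al=Q[:,:2]@d;lo,hi=np.percentile(al,[.5,99.5])
    return np.degrees(r.x[0]),nn*r.x[1]+d*lo,nn*r.x[1]+d*hi,hi-lo,len(Q)
E
python3 - <<'E'
from fun import *
from station import manip
st=manip.sense();print(st['q'].round(3),st['tcp_pos'])
for n in ("wrist","top"):
    s=manip.snapshot(n);cv2.imwrite(f"pics/{n}3.png",s["frame"][:,:,::-1]);print(n,lying(cloud(s)))
E
```

```text
t: 7.83
tcp_pos: [0.5046, -0.2839, 0.2395]
tool_rot: [0.66, -0.253, 0.269, -0.654]
force: [0.0, -0.8, 1.0]
finger_gap: 0.993
[-7.050e-01  4.680e-01  1.576e+00 -1.000e-03  1.075e+00 -1.519e+00] [ 0.50462026 -0.28386055  0.23951607]
wrist (np.float64(315.92900223931287), array([ 0.44246035, -0.22596163]), array([ 0.52427629, -0.30516652]), np.float64(0.11387388719218383), 9095)
top (np.float64(315.0600378656611), array([ 0.44412466, -0.22341788]), array([ 0.52514763, -0.30427122]), np.float64(0.11446390475496421), 807)
```

View pics/wrist3.png

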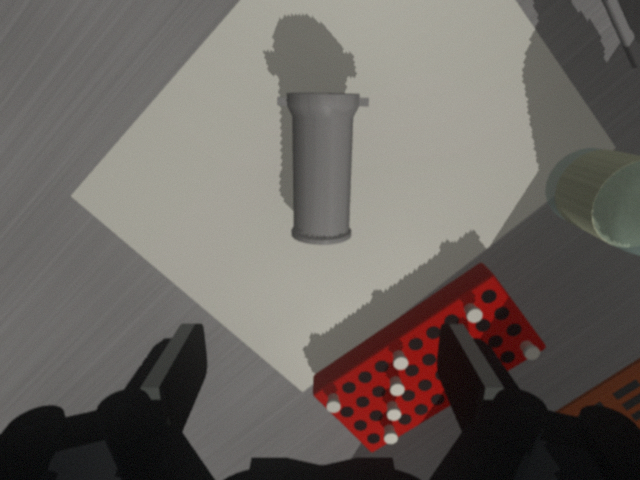

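The funnel now lies at the new spot, its foot at about (325,97) and its mouth at (322,240) in the wrist image, heading −44.5°. Next I flip the wrist half a turn so I can regrasp with a 30° lean.

```bash
python3 -m handwheel '[0,0,0,0,0.12,0,8.5, 0,0,0,0,0.24,0,8.5, 0,0,0,0,0.36,0,8.5, 0,0,0,0,0.48,0,8.5, 0,0,0,0,0.6,0,8.5, 0,0,0,0,0.72,0,8.5, 0,0,0,0,0.84,0,8.5, 0,0,0,0,0.96,0,8.5, 0,0,0,0,1.08,0,8.5, 0,0,0,0,1.2,0,8.5]'; python3 -m handwheel '[0,0,0,0,0.12,0,8.5, 0,0,0,0,0.24,0,8.5, 0,0,0,0,0.36,0,8.5, 0,0,0,0,0.48,0,8.5, 0,0,0,0,0.6,0,8.5, 0,0,0,0,0.72,0,8.5, 0,0,0,0,0.84,0,8.5, 0,0,0,0,0.96,0,8.5, 0,0,0,0,1.08,0,8.5, 0,0,0,0,1.2,0,8.5]';python3 - <<'E'
from fun import *
from station import manip
st=manip.sense();print(st['q'].round(3))
print(delta(st,(.4972,-.278,.12),R2(-44.5,120,1)))
E
```

```text
t: 8.77
tcp_pos: [0.5008, -0.2809, 0.2307]
tool_rot: [0.393, -0.586, 0.59, -0.393]
force: [-0.1, -0.2, -0.1]
finger_gap: 0.996
t: 9.6
tcp_pos: [0.5008, -0.2809, 0.2307]
tool_rot: [-0.009, -0.706, 0.708, 0.006]
force: [0.0, -0.5, -0.3]
finger_gap: 0.996
[-7.050e-01  4.790e-01  1.585e+00 -1.000e-03  1.073e+00  8.870e-01]
(array([ 0.41, 11.07, -0.33]), array([-0.2  ,  0.737, -0.503]))
```

```bash
python3 -m handwheel '[0.4,1,-0.3,-0.025,0.093,-0.063,8.5, 0.4,2,-0.3,-0.05,0.185,-0.125,8.5, 0.4,3,-0.3,-0.075,0.276,-0.188,8.5, 0.4,4,-0.3,-0.1,0.368,-0.25,8.5, 0.4,5,-0.3,-0.125,0.46,-0.315,8.5, 0.4,6,-0.3,-0.15,0.553,-0.377,8.5, 0.4,7,-0.3,-0.175,0.645,-0.44,8.5, 0.4,8,-0.3,-0.2,0.737,-0.503,8.5, 0.4,9,-0.3,-0.2,0.737,-0.503,8.5, 0.4,9,-0.3,-0.2,0.737,-0.503,8.5]';python3 - <<'E'
from fun import *
from station import manip
st=manip.sense();print(st['q'].round(3))
print(delta(st,(.4972,-.278,.029),R2(-44.5,120,1)))
s=manip.snapshot("wrist");cv2.imwrite("pics/wrist4.png",s["frame"][:,:,::-1])
s=manip.snapshot("scene");cv2.imwrite("pics/scene4.png",s["frame"][:,:,::-1])
E
```

```text
t: 10.43
tcp_pos: [0.4969, -0.2784, 0.1389]
tool_rot: [0.086, 0.702, -0.564, -0.426]
force: [-0.2, 0.5, -1.0]
finger_gap: 0.994
[-0.72   0.803  1.318  0.026  1.546  1.612]
(array([-5.51,  9.51, -0.04]), array([-0.003,  0.007,  0.002]))
```

View pics/scene4.png

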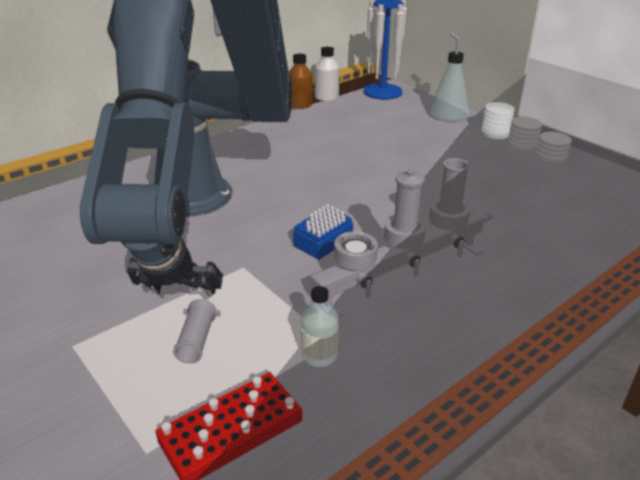

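The tool leans over the funnel as planned, and the funnel lies between the fingers at about (195,330). Now I descend and grip.

```bash
python3 -m handwheel '[-1.5,2.6,0,0,0,0,8.5, -3.2,5.6,0,0,0,0,8.5, -4.5,7.8,0,0,0,0,8.5, -5.2,8.9,0,0,0,0,8.5, -5.2,8.9,0,0,0,0,8.5, -5.2,8.9,0,0,0,0,8.5]';python3 - <<'E'
from fun import *
from station import manip
st=manip.sense()
print(delta(st,(.4972,-.278,.029),R2(-44.5,120,1)))
E
```

```text
t: 11.03
tcp_pos: [0.4999, -0.28, 0.0411]
tool_rot: [0.089, 0.702, -0.565, -0.424]
force: [0.4, -0.0, 0.3]
finger_gap: 0.993
(array([-0.31,  1.22,  0.04]), array([-0.003,  0.007, -0.006]))
```

```bash
python3 -m handwheel '[-0.3,1.1,0,0,0.007,0,8.5, -0.3,1.1,0,0,0.007,0,8.5, -0.3,1.1,0,0,0.007,0,8.5]';python3 - <<'E'
from fun import *
from station import manip
st=manip.sense()
print(delta(st,(.4972,-.278,.029),R2(-44.5,120,1)))
E
python3 -m handwheel '[0,0,0,0,0,0,4, 0,0,0,0,0,0,4, 0,0,0,0,0,0,4, 0,0,0,0,0,0,4, 0,0,0,0,0,0,4, 0,0,0,0,0,0,4, 0,0,0,0,0,0,4, 0,0,0,0,0,0,4]' 80
```

```text
t: 11.28
tcp_pos: [0.4978, -0.2782, 0.03]
tool_rot: [0.091, 0.7, -0.565, -0.427]
force: [0.5, 0.4, -0.2]
finger_gap: 0.995
(array([-0.  ,  0.12,  0.02]), array([-0.003, -0.001, -0.007]))
t: 11.95
tcp_pos: [0.4983, -0.2789, 0.0302]
tool_rot: [0.092, 0.7, -0.565, -0.426]
force: [1.0, -1.2, 5.6]
finger_gap: 0.541
```

Run:
```python
from fun import *
from station import manip
st=manip.sense();pickle.dump(st,open('grasp.pkl','wb'))
h=np.radians(-44.5);a=np.array([np.cos(h),np.sin(h),0]);p,Rg=tool(st)
print('d',(p[:2]-[.443,-.2247])@a[:2],'perp',(p[:2]-[.443,-.2247])@[-a[1],a[0]], 'axis in tool',Rg.inv().apply(a), 'jaw',Rg.apply([0,0,1]))
n=np.cross(a,[0,0,1]) # rotating a->up about n
q=st['q']
pos=np.array([.5,-.25])
for yaw in (0,25,50,75,95):
    R=Ro.from_rotvec([0,0,np.radians(yaw)])*Rg;q,e=ik(np.array([*pos,.2]),R,q);print('yaw',yaw,q.round(2),round(e,5),fk(q)[2].round(2))
Y=Ro.from_rotvec([0,0,np.radians(95)])
for t in (20,40,60,80,90):
    R=Y*Ro.from_rotvec(n*np.radians(t))*Rg;q,e=ik(np.array([*pos,.2]),R,q);print('tilt',t,q.round(2),round(e,5),fk(q)[2].round(2))
for z in (.15,.078):
    q,e=ik(np.array([*pos,z]),R,q);print('z',z,q.round(2),round(e,5),fk(q)[2].round(2))
```

```text
d 0.07746577477667817 perp 9.778200069602656e-05 axis in tool [-8.69813666e-01 -4.93380352e-01  1.21543717e-04] jaw [-0.70082009 -0.71333311  0.00266129]
yaw 0 [-0.69  0.71  1.32  0.04  1.62  1.65] 0.0 [ 0.6  -0.35  0.44]
yaw 25 [-0.6   0.72  1.31 -0.13  1.62  1.34] 0.0 [ 0.63 -0.3   0.44]
yaw 50 [-0.52  0.69  1.36 -0.29  1.52  1.03] 0.0 [ 0.64 -0.24  0.44]
yaw 75 [-0.46  0.65  1.46 -0.44  1.36  0.75] 0.0 [ 0.62 -0.18  0.44]
yaw 95 [-0.42  0.6   1.56 -0.54  1.18  0.53] 0.0 [ 0.59 -0.14  0.44]
tilt 20 [-0.58  0.52  1.62 -0.2   1.02  0.21] 0.0 [ 0.53 -0.21  0.48]
tilt 40 [-0.76  0.5   1.68  0.22  0.99 -0.19] 0.0 [ 0.47 -0.29  0.48]
tilt 60 [-0.93  0.54  1.72  0.59  1.09 -0.57] 0.0 [ 0.41 -0.36  0.44]
tilt 80 [-1.06  0.65  1.74  0.85  1.29 -0.84] 0.0 [ 0.36 -0.42  0.38]
tilt 90 [-1.1   0.72  1.74  0.94  1.4  -0.95] 0.0 [ 0.34 -0.44  0.34]
z 0.15 [-1.1   0.81  1.75  0.96  1.35 -1.03] 0.0 [ 0.34 -0.44  0.29]
z 0.078 [-1.1   0.95  1.74  0.98  1.28 -1.14] 0.0 [ 0.34 -0.44  0.22]
```

```bash
python3 -m handwheel '[1,-1.7,0,0,0,0,4, 2.5,-4.4,0,0,0,0,4, 4.5,-7.9,0,0,0,0,4, 6.5,-11.4,0,0,0,0,4, 8.4,-14.8,0,0,0,0,4, 8.4,-14.8,0,0.06,-0.104,0,4, 8.4,-14.8,0,0.12,-0.209,0,4, 8.4,-14.8,0,0.18,-0.313,0,4, 8.4,-14.8,0,0.24,-0.418,0,4, 8.4,-14.8,0,0.3,-0.522,0,4]' 80
cat > tgt.py <<'E'
from fun import *
from station import manip
g=pickle.load(open('grasp.pkl','rb'));h=np.radians(-44.5);a=np.array([np.cos(h),np.sin(h),0]);Rg=Ro.from_quat(g['tool_rot']);n=np.cross(a,[0,0,1])
def T(yaw,tilt): return Ro.from_rotvec([0,0,np.radians(yaw)])*Ro.from_rotvec(n*np.radians(tilt))*Rg
def fax(st):
    R=tool(st)[1]*Rg.inv(); return R.apply(a)
E
python3 - <<'E'
from tgt import *
st=manip.sense();print(st['q'].round(2),fax(st))
print(delta(st,(.5,-.25,.2),T(95,0)))
s=manip.snapshot("scene");cv2.imwrite("pics/scene5.png",s["frame"][:,:,::-1])
E
```

```text
t: 12.78
tcp_pos: [0.4982, -0.278, 0.1983]
tool_rot: [-0.124, 0.695, -0.667, -0.239]
force: [0.1, 0.3, -2.1]
finger_gap: 0.539
[-0.6   0.73  1.29 -0.21  1.6   1.19] [ 0.98584043 -0.16762788 -0.004421  ]
(array([ 0.34, -0.01, -2.79]), array([ 0.519, -0.912,  0.007]))
```

View pics/scene5.png

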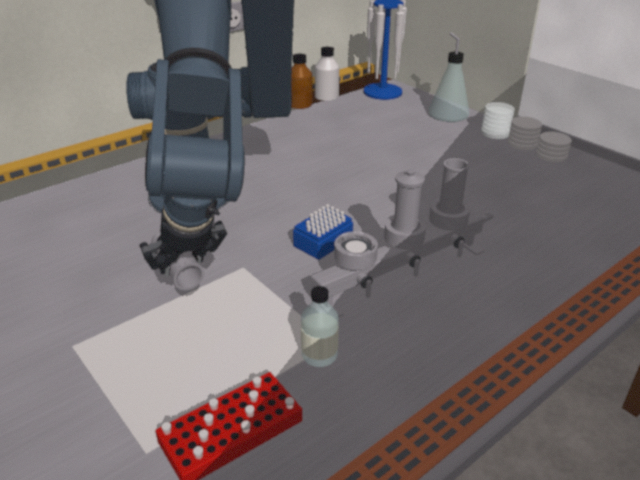

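The funnel is held at about (187,272) with its mouth facing the camera. I continue the yaw, then tilt.

```bash
python3 -m handwheel '[0,0,-0.3,0.058,-0.102,0,4, 0,0,-0.6,0.116,-0.203,0,4, 0,0,-0.9,0.174,-0.305,0,4, 0.1,0,-1.2,0.232,-0.406,0,4, 0.1,0,-1.5,0.29,-0.508,0,4, 0.2,0,-1.8,0.348,-0.609,0,4, 0.2,0,-2.1,0.406,-0.711,0,4, 0.3,0,-2.4,0.464,-0.812,0,4, 0.3,0,-2.7,0.519,-0.912,0.005,4, 0.3,0,-2.8,0.519,-0.912,0.005,4]'
python3 - <<'E'
from tgt import *
st=manip.sense();print(st['q'].round(2),fax(st))
print(delta(st,(.5,-.25,.2),T(95,90)))
E
```

```text
t: 13.67
tcp_pos: [0.4982, -0.2477, 0.1999]
tool_rot: [0.454, -0.543, 0.695, -0.126]
force: [-0.3, 0.4, -2.5]
finger_gap: 0.537
[-0.42  0.61  1.56 -0.54  1.18  0.54] [ 0.64087853  0.76763998 -0.00188859]
(array([0.06, 0.02, 0.28]), array([ 1.000e-03, -4.000e-03,  1.573e+00]))
```

```bash
python3 -m handwheel '[0,0,0.2,0,0,0.12,4, 0,0,0.2,0,0,0.24,4, 0,0,0.2,0,0,0.36,4, 0,0,0.2,0,0,0.48,4, 0,0,0.2,0,0,0.6,4, 0,0,0.2,0,0,0.72,4, 0,0,0.2,0,0,0.84,4, 0,0,0.2,0,0,0.96,4, 0,0,0.2,0,0,1.08,4, 0,0,0.2,0,0,1.2,4]'
python3 - <<'E'
from tgt import *
st=manip.sense();print(st['q'].round(2),fax(st))
print(delta(st,(.5,-.25,.15),T(95,90)))
E
```

```text
t: 14.5
tcp_pos: [0.5021, -0.2532, 0.2016]
tool_rot: [-0.065, 0.703, -0.504, 0.498]
force: [0.3, 1.4, -3.2]
finger_gap: 0.538
[-0.99  0.58  1.72  0.72  1.18 -0.7 ] [0.2295222  0.27640887 0.93322971]
(array([ 3.19,  4.05, -0.38]), array([-0.008, -0.003,  0.367]))
```

```bash
python3 -m handwheel '[0,0,0,-0.003,0,0.12,4, 0.7,1,-0.2,-0.006,0,0.24,4, 1.8,2.2,-0.3,-0.008,-0.003,0.367,4, 3.2,4,-0.4,-0.008,-0.003,0.367,4, 3.2,4,-0.4,-0.008,-0.003,0.367,4, 3.2,4,-0.4,-0.008,-0.003,0.367,4, 3.2,4,-0.4,-0.008,-0.003,0.367,4]'
python3 - <<'E'
from tgt import *
st=manip.sense();print(st['q'].round(2),fax(st))
print(delta(st,(.5,-.25,.09),T(95,90)),delta(st,(.5,-.25,.078),T(95,90)))
s=manip.snapshot("scene");np.savez("scene6.npz",**s);cv2.imwrite("pics/scene6.png",s["frame"][:,:,::-1])
s=manip.snapshot("top");np.savez("top6.npz",**s)
E
```

```text
t: 15.08
tcp_pos: [0.4997, -0.2492, 0.1505]
tool_rot: [0.059, 0.705, -0.402, 0.581]
force: [0.4, -0.6, -2.3]
finger_gap: 0.537
[-1.1   0.81  1.75  0.95  1.34 -1.03] [0.00428235 0.00441759 0.99998107]
(array([5.26, 2.98, 0.07]), array([0.003, 0.001, 0.006])) (array([6.3 , 3.57, 0.08]), array([0.003, 0.001, 0.006]))
```

View pics/scene6.png

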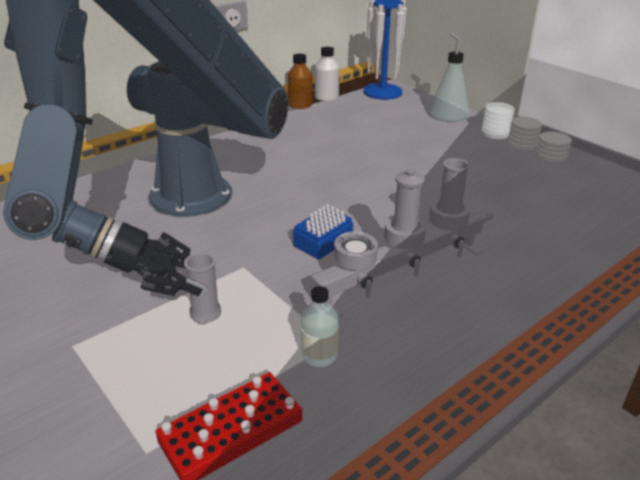

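The funnel is upright in the gripper at about (203,290). I check its tilt from depth before lowering.

```bash
cat >> tgt.py <<'E'
def stand(P,zlo,zhi,c0,ax0=(0,0)):
    Q=P[(P[...,2]>zlo)&(P[...,2]<zhi)&(np.hypot(P[...,0]-c0[0],P[...,1]-c0[1])<.034)]
    def f(v):
        d=np.array([v[2],v[3],1]);d/=np.linalg.norm(d);w=Q-[v[0],v[1],(zlo+zhi)/2];w=w-np.outer(w@d,d);return np.linalg.norm(w,axis=1)-.024
    r=least_squares(f,[*c0,*ax0],loss='soft_l1',f_scale=.0015);return r.x.round(4),len(Q),np.sqrt(np.mean(r.fun**2))
E
python3 - <<'E'
from tgt import *
for n in("scene6","top6"):
    s=np.load(n+".npz");P=cloud(s)
    print(n,stand(P,.092,.135,(.5,-.25)))
    Q=P[(np.hypot(P[...,0]-.5,P[...,1]+.25)<.04)&(P[...,2]>.05)];print(np.sort(Q[:,2])[[0,-30,-5]])
    print(px(s,[[.5,-.25,.075],[.5,-.25,.19]]))
E
```

```text
scene6 (array([ 0.5023, -0.2471,  0.0042,  0.0068]), 505, np.float64(0.0013001196623775996))
[0.07325362 0.19067732 0.19204308]
[[203.75285612 311.65106501]
 [196.80366363 260.42777963]]
top6 (array([ 0.501 , -0.2441, -0.0139,  0.019 ]), 112, np.float64(0.001329518622868505))
[0.07069038 0.18904035 0.19102412]
[[398.32720845 265.87992825]
 [409.26569295 262.9420481 ]]
```

```bash
python3 -m handwheel '[1.5,0.85,0,0.002,0,0.003,4, 3,1.7,0,0.002,0,0.006,4, 4.4,2.5,0,0.002,0,0.006,4, 5.3,3,0,0.002,0,0.006,4, 5.8,3.3,0.05,0.002,0,0.006,4, 5.9,3.35,0.05,0.002,0,0.006,4, 5.9,3.35,0.05,0.002,0,0.006,4, 5.9,3.35,0.05,0.002,0,0.006,4]'
python3 - <<'E'
from tgt import *
st=manip.sense();print(st['q'].round(2),fax(st),st['force'])
print(delta(st,(.5,-.25,.078),T(95,90)))
E
```

```text
t: 15.85
tcp_pos: [0.4997, -0.2494, 0.0826]
tool_rot: [0.061, 0.704, -0.401, 0.583]
force: [-0.5, 0.0, -3.5]
finger_gap: 0.539
[-1.1   0.94  1.74  0.98  1.28 -1.13] [-9.82493544e-04  1.25364472e-03  9.99998732e-01] [-0.50832936  0.0079643  -3.50660799]
(array([0.42, 0.2 , 0.06]), array([0.002, 0.003, 0.   ]))
```

```bash
python3 -m handwheel '[0.15,0.08,0,0,0,0,4, 0.3,0.17,0,0,0,0,4, 0.3,0.17,0,0,0,0,4]';python3 -m handwheel '[0.1,0.06,0,0,0,0,4, 0.1,0.06,0,0,0,0,4]';python3 -m handwheel '[0.1,0.06,0,0,0,0,4, 0.1,0.06,0,0,0,0,4]'
```

```text
t: 16.1
tcp_pos: [0.4994, -0.2493, 0.0784]
tool_rot: [0.061, 0.704, -0.401, 0.583]
force: [0.6, 0.2, -2.4]
finger_gap: 0.535
t: 16.27
tcp_pos: [0.4995, -0.2493, 0.0777]
tool_rot: [0.062, 0.704, -0.401, 0.583]
force: [-1.3, -0.2, -0.1]
finger_gap: 0.538
t: 16.43
tcp_pos: [0.4995, -0.2493, 0.0776]
tool_rot: [0.063, 0.704, -0.4, 0.583]
force: [-3.0, -2.1, 5.7]
finger_gap: 0.538
```

```bash
python3 -m handwheel '[-0.1,-0.06,0,0,0,0,5.5, -0.1,-0.06,0,0,0,0,8.5, -0.1,-0.06,0,0,0,0,8.5, -0.1,-0.06,0,0,0,0,8.5, -0.1,-0.06,0,0,0,0,8.5, -0.1,-0.06,0,0,0,0,8.5]'; python3 -m handwheel '[0,-2,0,0,0,0,8.5, 0,-5,0,0,0,0,8.5, 0,-9,0,0,0,0,8.5, 0,-12,0,0,0,0,8.5, 0,-14,0,0,0,0,8.5, 0,-14,0,0,0,0,8.5]'
python3 - <<'E'
from tgt import *
st=manip.sense();print(st['q'].round(2))
for n in ("scene","top"):
    s=manip.snapshot(n);np.savez(n+"7.npz",**s);P=cloud(s);cv2.imwrite(f"pics/{n}7.png",s["frame"][:,:,::-1])
    print(n,stand(P,.025,.105,(.5,-.25)));Q=P[(np.hypot(P[...,0]-.5,P[...,1]+.25)<.04)&(P[...,2]>.05)];print(np.sort(Q[:,2])[[-30,-5]])
E
```

```text
t: 16.93
tcp_pos: [0.4994, -0.249, 0.0771]
tool_rot: [0.061, 0.704, -0.401, 0.583]
force: [0.5, 0.1, 0.6]
finger_gap: 0.995
t: 17.43
tcp_pos: [0.4208, -0.3478, 0.1476]
tool_rot: [0.061, 0.702, -0.405, 0.583]
force: [0.4, -1.5, -0.0]
finger_gap: 0.996
[-1.3   0.84  1.65  0.8   1.47 -1.05]
scene (array([ 0.5021, -0.2478,  0.0171, -0.0067]), 1065, np.float64(0.0015288745667467471))
[0.11789391 0.11894758]
top (array([ 0.5013, -0.2447, -0.0052,  0.0083]), 228, np.float64(0.0014043560263275778))
[0.11525363 0.11731965]
```

View pics/scene7.png

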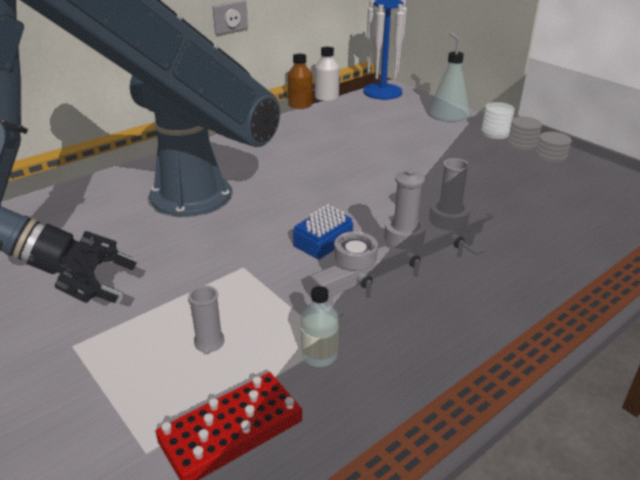

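The funnel stands free and upright at (205,320), with its top at 0.116 m. The axis is at about (0.5015,−0.246). Now I bring the tool over it, pointing down.

Run:
```python
from tgt import *
st=manip.sense();p,R=tool(st);j=R.apply([0,0,1]);print(np.degrees(np.arctan2(j[1],j[0])),j)
q=st['q']
for pp,t in (((.42,-.348,.25),0),((.46,-.30,.27),.5),((.50,-.246,.27),1)):
    RR=R*Ro.from_rotvec(t*(R.inv()*Rdown(np.radians(-39.5))).as_rotvec())
    q,e=ik(np.array(pp),RR,q);print(delta(st,pp,RR),q.round(2),e)
```

```text
-39.57726445123047 [ 0.7707658  -0.63711793  0.00090767]
(array([-8.79, -5.51,  0.16]), array([0., 0., 0.])) [-1.3   0.68  1.62  0.8   1.62 -0.91] 4.146415155670268e-11
(array([-13.61,  -1.07,   0.19]), array([-0.001, -0.   , -0.527])) [-1.04  0.45  1.64  0.51  1.29 -0.55] 9.783840404509192e-15
(array([-16.93,   4.77,  -0.17]), array([-2.000e-03, -1.000e-03, -1.054e+00])) [-0.66  0.41  1.58 -0.    1.15  0.03] 8.269931961457644e-11
```

```bash
python3 -m handwheel '[-3,-1.9,0,0,0,0,8.5, -6,-3.8,0,0,0,0,8.5, -8.8,-5.5,0.1,0,0,-0.1,8.5, -10,-5,0.1,0,0,-0.22,8.5, -11.5,-3.5,0.1,0,0,-0.34,8.5, -13,-2,0.1,0,0,-0.46,8.5, -14,-0.5,0.1,0,0,-0.58,8.5, -15,1,0,0,0,-0.7,8.5, -16,2.5,0,0,0,-0.82,8.5, -16.9,4.7,-0.17,-0.002,-0.001,-0.94,8.5]'
python3 - <<'E'
from tgt import *
st=manip.sense()
print(delta(st,(.5015,-.246,.27),Rdown(np.radians(-39.5))))
E
```

```text
t: 18.37
tcp_pos: [0.5003, -0.2446, 0.2707]
tool_rot: [-0.267, 0.654, -0.622, 0.337]
force: [0.3, -0.1, -1.5]
finger_gap: 0.999
(array([0.04, 0.07, 0.18]), array([-0.002,  0.003, -0.109]))
```

```bash
python3 -m handwheel '[0,0,0.1,0,0,-0.11,8.5, 0,0,0.1,0,0,-0.11,8.5, 0,0,0.1,0,0,-0.11,8.5]'
python3 - <<'E'
from tgt import *
st=manip.sense()
print(st['q'].round(2),delta(st,(.5015,-.246,.27),Rdown(np.radians(-39.5))))
s=manip.snapshot("wrist");np.savez("wrist8.npz",**s);cv2.imwrite("pics/wrist8.png",s["frame"][:,:,::-1]);P=cloud(s)
print(stand(P,.025,.105,(.5,-.25)))
Q=P[(np.hypot(P[...,0]-.5,P[...,1]+.247)<.045)&(P[...,2]>.108)&(P[...,2]<.125)];print(len(Q),cv2.minEnclosingCircle(Q[:,:2].astype(np.float32)),np.median(Q[:,2]))
E
```

```text
t: 18.62
tcp_pos: [0.5008, -0.2434, 0.2688]
tool_rot: [-0.303, 0.641, -0.636, 0.305]
force: [-0.1, -0.2, 0.1]
finger_gap: 0.996
[-0.66  0.41  1.58  0.01  1.15  0.02] (array([ 0.16, -0.12,  0.22]), array([ 0.004,  0.008, -0.006]))
(array([ 0.502 , -0.2465,  0.0032,  0.0028]), 2485, np.float64(0.0014005881826790034))
1613 ((0.5004780888557434, -0.24810341000556946), 0.02630966156721115) 0.11640946658631347
```

View pics/wrist8.png

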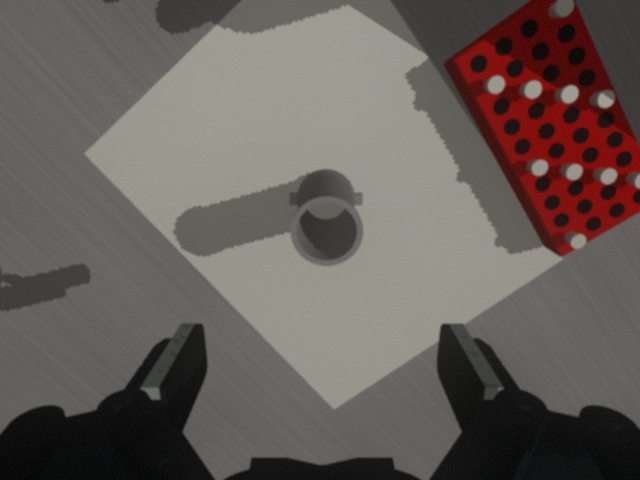

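The wrist view looks down on the standing funnel, rim centred at (327,230), lugs at (293,199) and (361,199), so the lugs lie parallel to the jaw direction. Now I descend and grip.

```bash
python3 -m handwheel '[0.1,3,0.3,0.004,0.008,-0.006,8.5, 0.2,7,0.35,0.004,0.008,-0.006,8.5, 0.2,11,0.35,0.004,0.008,-0.006,8.5, 0.2,14,0.35,0.004,0.008,-0.006,8.5, 0.2,16,0.35,0.004,0.008,-0.006,8.5, 0.2,17,0.35,0.004,0.008,-0.006,8.5, 0.2,17,0.35,0.004,0.008,-0.006,8.5, 0.2,17,0.35,0.004,0.008,-0.006,8.5]'
python3 - <<'E'
from tgt import *
st=manip.sense()
print(st['q'].round(2),delta(st,(.5013,-.247,.08),Rdown(np.radians(-39.5))))
E
```

```text
t: 19.33
tcp_pos: [0.5017, -0.2509, 0.0999]
tool_rot: [0.299, -0.64, 0.642, -0.299]
force: [0.9, -1.0, 0.2]
finger_gap: 0.995
[-0.66  0.66  1.72 -0.    0.77  0.04] (array([-0.27,  1.98, -0.28]), array([-0.002, -0.008,  0.001]))
```

```bash
python3 -m handwheel '[-0.25,1,-0.3,-0.002,-0.008,0,8.5, -0.25,1.9,-0.3,-0.002,-0.008,0,8.5, -0.25,1.9,-0.3,-0.002,-0.008,0,8.5, -0.25,1.9,-0.3,-0.002,-0.008,0,8.5]'; python3 -m handwheel '[0,0,0,0,0,0,4, 0,0,0,0,0,0,4, 0,0,0,0,0,0,4, 0,0,0,0,0,0,4, 0,0,0,0,0,0,4, 0,0,0,0,0,0,4, 0,0,0,0,0,0,4]' 60
python3 - <<'E'
from tgt import *
st=manip.sense()
print(st['q'].round(2),delta(st,(.5013,-.247,.28),Rdown(np.radians(-39.5))))
E
```

```text
t: 19.67
tcp_pos: [0.5015, -0.2458, 0.081]
tool_rot: [0.303, -0.639, 0.64, -0.302]
force: [-0.6, -0.1, -0.9]
finger_gap: 0.995
t: 20.25
tcp_pos: [0.502, -0.2463, 0.0816]
tool_rot: [0.302, -0.638, 0.64, -0.302]
force: [0.3, 0.3, 6.3]
finger_gap: 0.555
[-0.66  0.68  1.73 -0.    0.73  0.03] (array([  0.12, -19.84,   0.04]), array([-0.002,  0.002,  0.001]))
```

```bash
python3 -m handwheel '[0,-2,0,0,0,0,4, 0,-5,0,0,0,0,4, 0,-9,0,0,0,0,4, 0,-13,0,0,0,0,4, 0,-17,0,0,0,0,4, 0,-21,0,0,0,0,4, 0,-24,0,0,0,0,4, 0,-25,0,0,0,0,4, 0,-25,0,0,0,0,4]'
python3 - <<'E'
from tgt import *
st=manip.sense()
print(st['q'].round(2),delta(st,(.60,-.05,.33),Rdown(np.radians(27))))
s=manip.snapshot("scene");P=cloud(s);cv2.imwrite("pics/scene9.png",s["frame"][:,:,::-1]);print(stand(P,.255,.30,(.502,-.246)))
E
```

```text
t: 21.0
tcp_pos: [0.5024, -0.2461, 0.3331]
tool_rot: [0.302, -0.637, 0.642, -0.303]
force: [0.3, -0.0, -2.9]
finger_gap: 0.558
[-0.65  0.35  1.49 -0.    1.29  0.03] (array([-21.35,   0.25,  -4.91]), array([-0.005, -1.159,  0.005]))
(array([ 0.5035, -0.2483, -0.1151,  0.0621]), 810, np.float64(0.0017538047856264))
```

View pics/scene9.png

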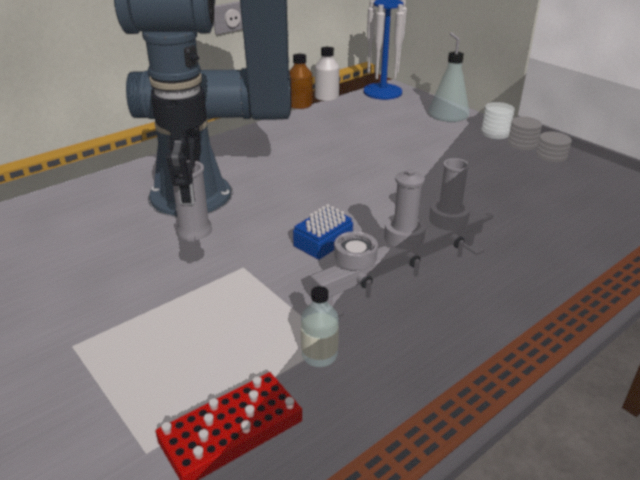

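The funnel hangs from the gripper at about (193,200) and looks upright. Next I move to a hover near the base.

```bash
python3 -m handwheel '[-2.2,0,-0.5,0,-0.12,0,4, -4.4,0,-1,0,-0.24,0,4, -6.6,0,-1.5,0,-0.36,0,4, -8.8,0,-2,0,-0.48,0,4, -11,0,-2.5,0,-0.6,0,4, -13.2,0,-3,0,-0.72,0,4, -15.4,0,-3.5,0,-0.84,0,4, -17.6,0,-4,0,-0.96,0,4, -19.8,0.2,-4.5,0,-1.08,0,4, -21.4,0.2,-4.9,-0.005,-1.159,0.005,4]'; python3 -m handwheel '[0,0,0,0,0,0,4, 0,0,0,0,0,0,4]'
python3 - <<'E'
from tgt import *
st=manip.sense()
print(st['q'].round(2))
s=manip.snapshot("wrist");P=cloud(s);np.savez("wrist10.npz",**s);cv2.imwrite("pics/wrist10.png",s["frame"][:,:,::-1])
X,Y,Z=P[...,0],P[...,1],P[...,2]
m=(abs(Z-.125)<.004)&(np.hypot(X-.567,Y-.058)<.05);Q=P[m];r=np.hypot(Q[:,0]-.567,Q[:,1]-.058)
print(len(Q),np.median(Q[:,2]),cv2.minEnclosingCircle(Q[:,:2].astype(np.float32)))
E
```

```text
t: 21.88
tcp_pos: [0.598, -0.0467, 0.3235]
tool_rot: [0.604, -0.373, 0.362, -0.604]
force: [-0.3, -0.3, -2.6]
finger_gap: 0.557
t: 22.05
tcp_pos: [0.5981, -0.0482, 0.3246]
tool_rot: [0.604, -0.374, 0.365, -0.602]
force: [-0.5, -0.2, -2.1]
finger_gap: 0.558
[-0.27  0.42  1.39  0.    1.34 -0.74]
4805 0.12640741157052798 ((0.5662494897842407, 0.057785872370004654), 0.04230527952313423)
```

View pics/wrist10.png

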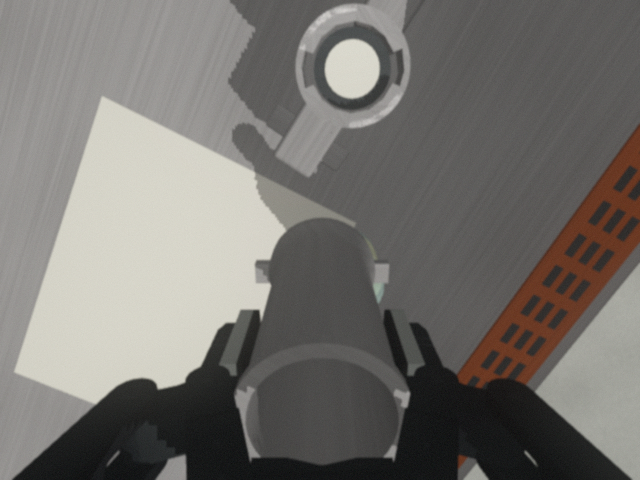

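The wrist view shows the collar centred at (353,68) with gaps at (308,70) and (402,66), and the held funnel's lugs at (262,270) and (382,272). Next I measure the gap angle from depth.

Run:
```python
from tgt import *
for n in("wrist10","top0","scene0"):
    s=np.load(n+".npz");P=cloud(s)
    c=np.array([.5664,.0578]);X,Y,Z=P[...,0]-c[0],P[...,1]-c[1],P[...,2];r=np.hypot(X,Y)
    m=(r<.038)&(r>.0305)&(Z>.08);th=np.degrees(np.arctan2(Y,X))[m];z=Z[m]
    print(n,[(b,int(np.median(z[(th>=b)&(th<b+10)])*1000) if ((th>=b)&(th<b+10)).any() else -1) for b in range(-180,180,10)])
    low=z<.120; a=th[low]; w=np.exp(2j*np.radians(a)).sum(); print('gap angle',np.degrees(np.angle(w))/2,low.sum(), abs(w)/low.sum())
    for lo,hi in((-60,120),(120,300)):
        aa=np.where(a<-60,a+360,a);k=aa[(aa>lo)&(aa<hi)];print(np.percentile(k,[2,50,98]).round(1) if len(k) else None)
    # circle fit on rim outer edge
s=np.load("wrist10.npz");P=cloud(s)
m=(P[...,2]>.155)&(P[...,2]<.30)
st=manip.sense();tp,R=tool(st)
print(stand(P,.25,.27,(st['tcp_pos'][0],st['tcp_pos'][1])),tp)
cr=cv2.resize(s["frame"][0:140,280:430,::-1],None,fx=5,fy=4.2,interpolation=2);cv2.imwrite("pics/crop10.png",cr)
```

```text
wrist10 [(-180, 125), (-170, 99), (-160, 98), (-150, 98), (-140, 99), (-130, 126), (-120, 126), (-110, 126), (-100, 126), (-90, 126), (-80, 126), (-70, 126), (-60, 126), (-50, 126), (-40, 126), (-30, 126), (-20, 126), (-10, 126), (0, 126), (10, 103), (20, 100), (30, 106), (40, 111), (50, 126), (60, 126), (70, 126), (80, 126), (90, 126), (100, 126), (110, 125), (120, 126), (130, 126), (140, 126), (150, 126), (160, 126), (170, 126)]
gap angle 21.13804212753602 1077 0.5191761423944548
[-42.3  30.1 116.1]
[123.1 196.7 272.6]
top0 [(-180, 123), (-170, 96), (-160, 123), (-150, 121), (-140, 122), (-130, 122), (-120, 123), (-110, 123), (-100, 123), (-90, 124), (-80, 123), (-70, 123), (-60, 123), (-50, 124), (-40, 122), (-30, 123), (-20, 123), (-10, 123), (0, 120), (10, 97), (20, 96), (30, 96), (40, 107), (50, 121), (60, 122), (70, 122), (80, 122), (90, 123), (100, 126), (110, 124), (120, 123), (130, 123), (140, 124), (150, 125), (160, 125), (170, 123)]
gap angle 23.7373235308828 58 0.2995003721048961
[-46.1  26.9 110. ]
[125.1 195.7 238.3]
scene0 [(-180, 122), (-170, 119), (-160, 121), (-150, 126), (-140, 126), (-130, 126), (-120, 125), (-110, 126), (-100, 126), (-90, 126), (-80, 126), (-70, 126), (-60, 126), (-50, 125), (-40, 126), (-30, 126), (-20, 126), (-10, 126), (0, 127), (10, -1), (20, -1), (30, -1), (40, 121), (50, 123), (60, 126), (70, 125), (80, 124), (90, 126), (100, 125), (110, 122), (120, 124), (130, 118), (140, 123), (150, 124), (160, 125), (170, 123)]
gap angle -2.389190473398894 78 0.18157987559121108
[ 21.8  58.4 119.6]
[125.8 176.4 249.3]
(array([ 0.5938, -0.0516, -0.4415, -0.5197]), 2735, np.float64(0.001991803440596543)) [ 0.5981214  -0.04899718  0.32528224]
```

View pics/crop10.png

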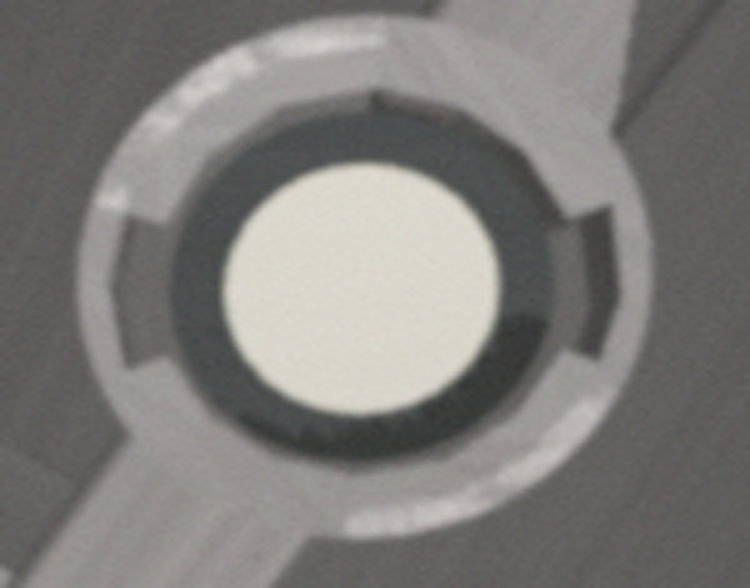

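```bash
cat >> tgt.py <<'E'
def onz(s,uv,z):
    K=s["camera_matrix"];R=cv2.Rodrigues(s["rvec"])[0];t=np.ravel(s["tvec"]);o=-R.T@t
    d=(np.linalg.inv(K)@np.array([uv[0],uv[1],1.]))@R;return o+d*(z-o[2])/d[2]
E
python3 - <<'E'
from tgt import *
s=np.load("wrist10.npz");c=np.array([.5664,.0578])
A=[]
for u,v in [(125,215),(125,367),(165,220),(165,358),(610,207),(600,358),(565,215),(567,352)]:
    p=onz(s,(280+u/5-.4,v/4.2-.4),.1255)[:2]-c;A.append(np.degrees(np.arctan2(p[1],p[0])));print(u,v,A[-1].round(1),np.hypot(*p).round(4))
A=np.array(A);print((A[:4].mean())+180*(A[:4].mean()<0),A[4:].mean())
# outer edge circle on pixels
E
```

```text
125 215 -170.8 0.037
125 367 -132.4 0.0379
165 220 -172.7 0.0312
165 358 -131.2 0.0318
610 207 46.6 0.0373
600 358 8.4 0.0371
565 215 48.4 0.0309
567 352 7.3 0.0321
28.221158335910047 27.66794216219057
```

Run:
```python
from tgt import *
s=np.load("wrist10.npz");P=cloud(s)
st=manip.sense();tp,R=tool(st)
L=R.inv().apply((P-tp).reshape(-1,3)).reshape(P.shape) # tool coords
# rim: y=-.0334 ; look at points
m=(L[...,1]>-.037)&(L[...,1]<-.029)&(abs(L[...,0])<.04)&(abs(L[...,2])<.03)
Q=L[m];print(len(Q),Q.min(0),Q.max(0))
(c,r)=cv2.minEnclosingCircle(Q[:,[0,2]].astype(np.float32));print('rim',c,r)
# barrel below fingers: fit axis in tool coords
m=(L[...,1]>.025)&(L[...,1]<.075)&(abs(L[...,0])<.05)&(abs(L[...,2])<.035);Q=L[m]
def f(v):
    d=np.array([v[2],1,v[3]]);d/=np.linalg.norm(d);w=Q-[v[0],.05,v[1]];w=w-np.outer(w@d,d);return np.linalg.norm(w,axis=1)-.024
r=least_squares(f,[0,0,0,0],loss='soft_l1',f_scale=.001);print('barrel x,z at y=.05, slopes',r.x.round(4),len(Q),np.sqrt(np.mean(r.fun**2)))
# lugs
m=(L[...,1]>.068)&(L[...,1]<.085)&(abs(L[...,2])>.029)&(abs(L[...,2])<.037)&(abs(L[...,0])<.02);Q=L[m]
for sg in(1,-1):
    q=Q[Q[:,2]*sg>0];print('lug',sg,len(q),q.mean(0).round(4),q.min(0).round(4),q.max(0).round(4))
```

```text
6838 [-0.02603515 -0.03699815 -0.02999253] [ 0.01864495 -0.02900083  0.02998111]
rim (-0.006281176116317511, 9.275326738134027e-05) 0.030918283388018608
barrel x,z at y=.05, slopes [ 0.0002 -0.0009 -0.0584  0.0041] 5072 0.002760504011414128
lug 1 230 [-0.0003  0.0725  0.0315] [-0.0054  0.0699  0.029 ] [0.0065 0.0785 0.0341]
lug -1 304 [ 0.      0.0721 -0.0325] [-0.0053  0.0698 -0.036 ] [ 0.0069  0.0775 -0.029 ]
```

Run:
```python
from tgt import *
st=manip.sense()
print(delta(st,(.5664,.0578,.325),Rdown(np.radians(28))))
print(delta(st,(.5664,.0578,.225),Rdown(np.radians(28))))
```

```text
(array([-10.96,   0.1 ,   2.02]), array([ 0.007, -0.018, -0.008]))
(array([-10.87,  10.1 ,   2.09]), array([ 0.007, -0.018, -0.008]))
```

```bash
python3 -m handwheel '[-3,0,0.6,0.007,-0.018,-0.008,4, -6,0,1.2,0.007,-0.018,-0.008,4, -9,0,1.8,0.007,-0.018,-0.008,4, -10.9,1,2,0.007,-0.018,-0.008,4, -10.9,4,2,0.007,-0.018,-0.008,4, -10.9,6.5,2,0.007,-0.018,-0.008,4, -10.9,8,2,0.007,-0.018,-0.008,4, -10.9,8,2,0.007,-0.018,-0.008,4, -10.9,8,2,0.007,-0.018,-0.008,4, -10.9,8,2,0.007,-0.018,-0.008,4]' 80
python3 - <<'E'
from tgt import *
st=manip.sense()
print(st['q'].round(2),delta(st,(.5664,.0578,.212),Rdown(np.radians(28))))
for n in("scene","wrist"):
    s=manip.snapshot(n);np.savez(n+"11.npz",**s)
    f=s["frame"][:,:,::-1]; cv2.imwrite(f"pics/{n}11.png",f if n=="wrist" else cv2.resize(f[130:290,290:500],None,fx=3.5,fy=3.5,interpolation=2))
E
```

```text
t: 22.93
tcp_pos: [0.5682, 0.0564, 0.2497]
tool_rot: [-0.605, 0.362, -0.367, 0.607]
force: [-0.5, -0.6, -3.7]
finger_gap: 0.556
[-0.1   0.45  1.57 -0.    1.11 -0.58] (array([-0.22,  3.77, -0.11]), array([-0.006, -0.001,  0.004]))
```

View pics/scene11.png

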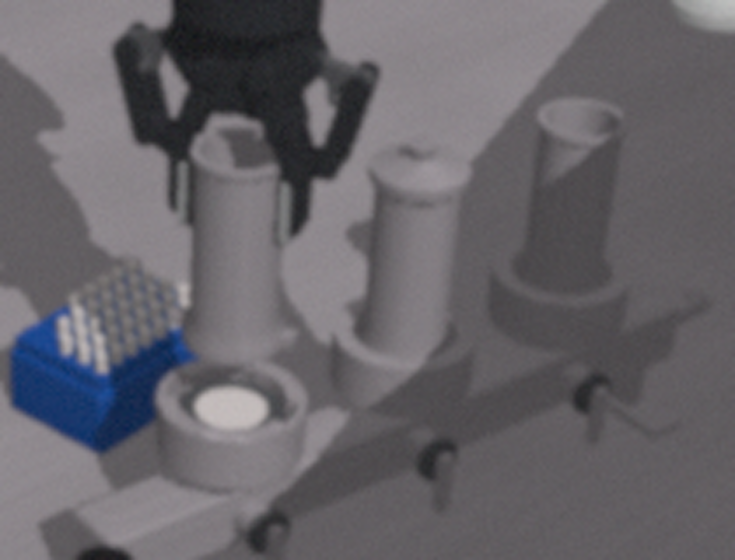

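View pics/wrist11.png

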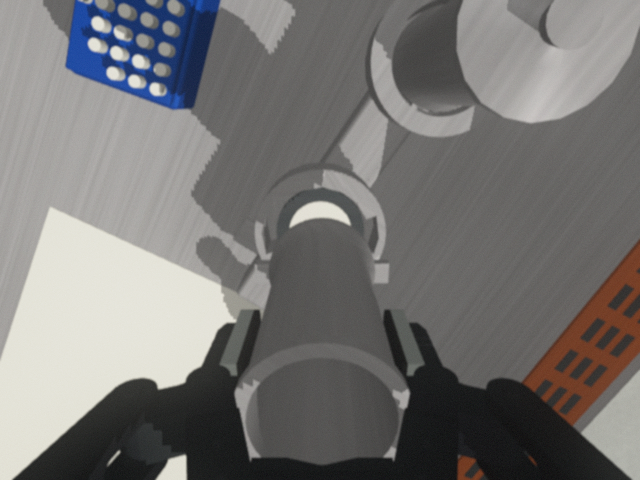

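The funnel hangs straight above the collar. In the wrist view the collar, centred near column 321, lines up with the barrel, and the gaps line up with the lugs. Next I descend in steps.

```bash
python3 -m handwheel '[-0.2,1,-0.1,-0.004,0,0.004,4, -0.2,2,-0.1,-0.004,0,0.004,4, -0.2,3,-0.1,-0.004,0,0.004,4, -0.2,3.5,-0.1,-0.004,0,0.004,4, -0.2,3.5,-0.1,-0.004,0,0.004,4, -0.2,3.5,-0.1,-0.004,0,0.004,4]'
python3 - <<'E'
from tgt import *
st=manip.sense()
print(st['force'],delta(st,(.5664,.0578,.205),Rdown(np.radians(28))))
E
```

```text
t: 23.53
tcp_pos: [0.5656, 0.0587, 0.2133]
tool_rot: [-0.606, 0.365, -0.363, 0.606]
force: [0.8, 0.1, -2.4]
finger_gap: 0.552
[ 0.76567137  0.05428186 -2.39893343] (array([0.11, 0.83, 0.03]), array([ 0.   ,  0.001, -0.002]))
```

```bash
python3 -m handwheel '[0.1,0.4,0,0,0,0,4, 0.1,0.8,0,0,0,0,4, 0.1,0.8,0,0,0,0,4, 0.1,0.8,0,0,0,0,4]';  python3 -m handwheel '[0,0.3,0,0,0,0,4, 0,0.6,0,0,0,0,4, 0,0.6,0,0,0,0,4, 0,0.6,0,0,0,0,4]'
python3 - <<'E'
from tgt import *
st=manip.sense()
print(st['force'],st['ft_torque'],delta(st,(.5664,.0578,.190),Rdown(np.radians(28))))
E
```

```text
t: 23.87
tcp_pos: [0.5663, 0.0577, 0.2059]
tool_rot: [-0.606, 0.364, -0.364, 0.607]
force: [0.1, 0.5, -2.6]
finger_gap: 0.55
t: 24.2
tcp_pos: [0.5662, 0.0578, 0.1999]
tool_rot: [-0.606, 0.364, -0.364, 0.607]
force: [-0.3, 0.1, -2.9]
finger_gap: 0.554
[-0.30531202  0.09276575 -2.91499235] [0.00758141 0.0141884  0.03721417] (array([0.01, 0.99, 0.02]), array([-0.   ,  0.001, -0.001]))
```

It entered freely, with the lugs already in the gaps. Now I push against the spring.

```bash
python3 -m handwheel '[0,0.3,0,0,0,0,4, 0,0.6,0,0,0,0,4, 0,0.9,0,0,0,0,4, 0,1,0,0,0,0,4, 0,1,0,0,0,0,4, 0,1,0,0,0,0,4]'
python3 - <<'E'
from tgt import *
st=manip.sense()
print(st['force'],st['ft_torque'],st['q'].round(2),delta(st,(.5664,.0578,.190),Rdown(np.radians(28))))
E
```

```text
t: 24.7
tcp_pos: [0.5668, 0.0577, 0.1908]
tool_rot: [-0.606, 0.364, -0.364, 0.607]
force: [-1.2, 0.4, 5.7]
finger_gap: 0.555
[-1.21794853  0.44824964  5.68868276] [-0.02001998  0.32501885 -0.00148514] [-0.1   0.53  1.63  0.    0.98 -0.59] (array([-0.03,  0.08, -0.03]), array([-0.002,  0.001,  0.   ]))
```

```bash
python3 -m handwheel '[0,0.1,0,0,0,0,4, 0,0.18,0,0,0,0,4, 0,0.18,0,0,0,0,4, 0,0.18,0,0,0,0,4]' 90; python3 -m handwheel '[0,0,0,0,0.06,0,4, 0,0,0,0,0.12,0,4, 0,0,0,0,0.18,0,4, 0,0,0,0,0.24,0,4, 0,0,0,0,0.3,0,4, 0,0,0,0,0.36,0,4, 0,0,0,0,0.36,0,4]'
python3 - <<'E'
from tgt import *
st=manip.sense()
j=tool(st)[1].apply([0,0,1]);print(st['force'],st['ft_torque'],np.degrees(np.arctan2(j[1],j[0])))
E
```

```text
t: 25.03
tcp_pos: [0.5668, 0.0577, 0.1892]
tool_rot: [-0.606, 0.364, -0.364, 0.607]
force: [-1.5, -0.3, 6.5]
finger_gap: 0.556
t: 25.62
tcp_pos: [0.5677, 0.0575, 0.1895]
tool_rot: [-0.53, 0.466, -0.468, 0.532]
force: [0.3, 0.6, 6.2]
finger_gap: 0.551
[0.30174031 0.59514383 6.17043533] [-0.10273516  0.23404437 -0.0596189 ] 7.298539926835249
```

It turned 20° with almost no torque, so the lugs are under the lip. I continue towards the stop.

```bash
python3 -m handwheel '[0,0,0,0,0.1,0,4, 0,0,0,0,0.2,0,4, 0,0,0,0,0.3,0,4, 0,0,0,0,0.4,0,4, 0,0,0,0,0.5,0,4, 0,0,0,0,0.6,0,4, 0,0,0,0,0.7,0,4, 0,0,0,0,0.8,0,4, 0,0,0,0,0.88,0,4, 0,0,0,0,0.88,0,4]'
python3 - <<'E'
from tgt import *
st=manip.sense()
j=tool(st)[1].apply([0,0,1]);print(st['force'],st['ft_torque'],np.degrees(np.arctan2(j[1],j[0])))
E
python3 -m handwheel '[0,0,0,0,0.05,0,4, 0,0,0,0,0.1,0,4, 0,0,0,0,0.13,0,4, 0,0,0,0,0.13,0,4]'
python3 - <<'E'
from tgt import *
st=manip.sense()
j=tool(st)[1].apply([0,0,1]);print(st['force'],st['ft_torque'],np.degrees(np.arctan2(j[1],j[0])))
E
```

```text
t: 26.45
tcp_pos: [0.5678, 0.0574, 0.1895]
tool_rot: [0.28, -0.648, 0.649, -0.282]
force: [-0.7, -0.6, 5.4]
finger_gap: 0.552
[-0.70838946 -0.56056839  5.39515047] [-0.09906444  0.18608629 -0.10168119] -43.16550112943793
t: 26.78
tcp_pos: [0.5678, 0.0573, 0.1896]
tool_rot: [0.238, -0.665, 0.666, -0.24]
force: [-0.5, -0.5, 6.1]
finger_gap: 0.554
[-0.53317118 -0.54193068  6.10981105] [-0.16389139  0.18742841 -0.05553128] -50.4973453901784
```

```bash
for i in 1; do python3 -m handwheel '[0,0,0,0,0.03,0,4, 0,0,0,0,0.06,0,4, 0,0,0,0,0.06,0,4]'; done
python3 - <<'E'
from tgt import *
st=manip.sense()
j=tool(st)[1].apply([0,0,1]);print(st['force'],st['ft_torque'],np.degrees(np.arctan2(j[1],j[0])))
E
python3 -m handwheel '[0,0,0,0,0.03,0,4, 0,0,0,0,0.06,0,4, 0,0,0,0,0.06,0,4]'
python3 - <<'E'
from tgt import *
st=manip.sense()
j=tool(st)[1].apply([0,0,1]);print(st['force'],st['ft_torque'],np.degrees(np.arctan2(j[1],j[0])))
E
```

```text
t: 27.03
tcp_pos: [0.5678, 0.0573, 0.1896]
tool_rot: [0.218, -0.672, 0.673, -0.22]
force: [-0.2, -0.4, 6.8]
finger_gap: 0.55
[-0.17442319 -0.43570845  6.82851283] [-0.21369937  0.17026621  0.04971687] -53.92297797855086
t: 27.28
tcp_pos: [0.5687, 0.0576, 0.1896]
tool_rot: [0.197, -0.678, 0.679, -0.202]
force: [0.9, -0.0, 5.8]
finger_gap: 0.55
[ 0.93595644 -0.04745343  5.75726516] [ 0.08369346 -0.24100684  0.69862367] -57.20525096897912
```

Torque rose to 0.7 N·m at −57°, so it is at the stop. Now I ease up so the spring lifts the lugs into the pockets.

```bash
python3 -m handwheel '[0,-0.1,0,0,-0.015,0,4, 0,-0.2,0,0,-0.025,0,4, 0,-0.3,0,0,-0.025,0,4, 0,-0.4,0,0,-0.025,0,4, 0,-0.5,0,0,-0.025,0,4, 0,-0.5,0,0,-0.025,0,4]'
python3 - <<'E'
from tgt import *
st=manip.sense()
j=tool(st)[1].apply([0,0,1]);print(st['force'],st['ft_torque'],np.degrees(np.arctan2(j[1],j[0])))
E
```

```text
t: 27.78
tcp_pos: [0.5682, 0.0577, 0.1941]
tool_rot: [0.205, -0.676, 0.676, -0.209]
force: [6.1, 1.2, 4.2]
finger_gap: 0.551
[6.0529447  1.24700357 4.19801614] [ 0.19368569 -1.1099244   0.0746882 ] -55.916984969264604
```

```bash
python3 -m handwheel '[0,0,0,0,0,0,5, 0,0,0,0,0,0,6, 0,0,0,0,0,0,8.5, 0,0,0,0,0,0,8.5, 0,0,0,0,0,0,8.5, 0,0,0,0,0,0,8.5]'; python3 -m handwheel '[0,-2,0,0,0,0,8.5, 0,-5,0,0,0,0,8.5, 0,-8,0,0,0,0,8.5, 0,-11,0,0,0,0,8.5, 0,-13,0,0,0,0,8.5, 0,-13,0,0,0,0,8.5]'
python3 - <<'E'
from tgt import *
for n in("scene","wrist","top"):
    s=manip.snapshot(n);np.savez(n+"12.npz",**s);P=cloud(s)
    f=s["frame"][:,:,::-1]; cv2.imwrite(f"pics/{n}12.png",f if n!="scene" else cv2.resize(f[130:290,290:500],None,fx=3.5,fy=3.5,interpolation=2))
    print(n,stand(P,.14,.215,(.5664,.0578)))
    for c in((.567,.058),(.581,.182),(.594,.306)):
        Q=P[(np.hypot(P[...,0]-c[0],P[...,1]-c[1])<.035)&(P[...,2]>.2)&(P[...,2]<.24)]
        if len(Q):print('mouth',np.sort(Q[:,2])[[-60,-30,-10]].round(4),cv2.minEnclosingCircle(Q[Q[:,2]>.222][:,:2].astype(np.float32)))
E
```

```text
t: 28.28
tcp_pos: [0.5655, 0.0578, 0.1927]
tool_rot: [-0.208, 0.677, -0.675, 0.207]
force: [-0.1, -0.3, 0.3]
finger_gap: 0.997
t: 28.78
tcp_pos: [0.5687, 0.0575, 0.3284]
tool_rot: [0.204, -0.675, 0.677, -0.211]
force: [-0.0, -0.1, -0.0]
finger_gap: 0.997
scene (array([ 0.5686,  0.0567,  0.0092, -0.0094]), 906, np.float64(0.001666418637301709))
mouth [0.2297 0.2304 0.2312] ((0.5688429474830627, 0.05567633733153343), 0.027926644310355186)
mouth [0.2384 0.2391 0.2397] ((0.5826810598373413, 0.181432843208313), 0.029443057253956795)
mouth [0.2294 0.2303 0.2314] ((0.5966741442680359, 0.30644291639328003), 0.02960050292313099)
wrist (array([5.691e-01, 5.750e-02, 3.000e-04, 1.600e-03]), 3794, np.float64(0.0013907412988661194))
mouth [0.2308 0.2309 0.2311] ((0.5674721598625183, 0.05624191090464592), 0.026378456503152847)
mouth [0.2399 0.24   0.24  ] ((0.5800749063491821, 0.18212944269180298), 0.029173046350479126)
top (array([0.5675, 0.0557, 0.0111, 0.0075]), 16, np.float64(0.0003908454406075419))Traceback (most recent call last):
  File "<stdin>", line 8, in <module>
IndexError: index -60 is out of bounds for axis 0 with size 30
```

View pics/scene12.png

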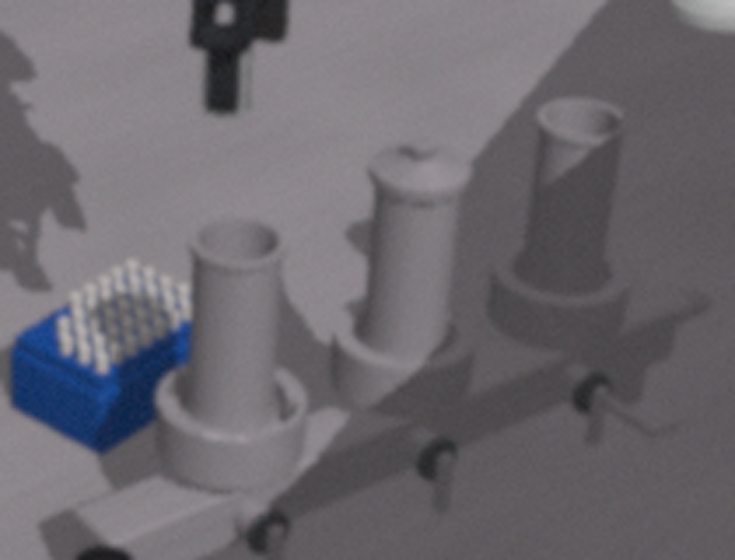

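View pics/wrist12.png

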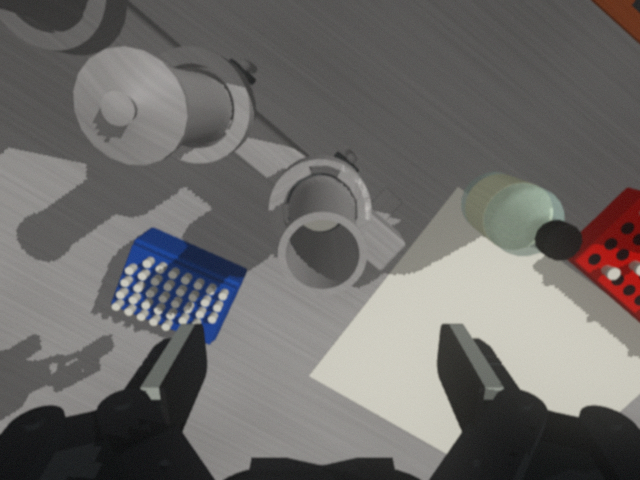

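The funnel stands upright in the base with its mouth at (322,250) in the wrist view. The collar gap at (325,170) is empty, so the lugs have turned away from it. Its rim height matches the fixed open funnel within 0.3 mm. I check the bystanders, then hand in.

Run:
```python
from tgt import *
A=cloud(np.load("scene0.npz"));B=cloud(np.load("scene12.npz"))
for nm,lo,hi in [('bottle',(.58,-.16,.09),(.72,-.03,.2)),('tip',(.33,.05,.035),(.45,.2,.12)),('rack',(.6,-.45,.03),(.8,-.18,.08))]:
    f=lambda P:np.median(P[((P>lo)&(P<hi)).all(-1)],0).round(4)
    print(nm,f(A),f(B))
manip.sign_off()
```

```text
bottle [ 0.6695 -0.1198  0.1122] [ 0.6699 -0.1199  0.1123]
tip [0.4045 0.1119 0.0601] [0.4023 0.1069 0.0605]
rack [ 0.7042 -0.3363  0.0339] [ 0.7043 -0.3366  0.034 ]
the job is handed in; nothing more can be done
```

I handed the job in at about 29 s of the 59 s allowed; no verdict was reported. By my last checks the funnel is locked home in the empty base.

- **Standing up:** I laid the funnel down once more to regrip it with the tool leaning 30°. I then stood it upright at about (0.50, −0.25) and let go. It measured upright within about 0.02 rad, with its top at about 0.116 m.
- **Fitting:** I took it from above and entered the lugs in the gaps, which I measured at about 28°, without contact. I pressed it down about 9 mm, turned it clockwise until the torque rose at about 82–85° (the jaws may have slipped slightly at the stop), eased it up and let go.
- **Home height:** the scene camera puts its rim level with the fixed open funnel's rim within about 0.3 mm. The holding force before release, about 4 N, matched the spring at its locked position.
- **Upright and centred:** the tilt was under about 0.014 rad in all three cameras. The wrist and scene cameras put the axis 2 to 3 mm from my estimate of the base axis, and the limit is 5 mm. I did not measure the lugs' final angle directly, only the stop torque and the now-empty gap.
- **Bystanders:** the bottle and rack moved less than 1 mm. The tip box's median shifted by 5 mm, probably because the funnel now hides part of it from that camera; the arm never went near it. The gripper is open about 100 mm above the funnel, touching nothing.

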